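# Send the sample batch down the roller lane to the measuring machine

### The arm

A 7-joint arm with a two-finger parallel gripper is mounted at the origin on a cart in front of the work surface, level with it; the furniture and walls round the work are solid. World frame = base frame: x ahead of the robot, y to its left, z up, the work surface at z = 0. Lengths are in m, angles in rad, forces in N, time in s.
With the tool pointing down it reaches from about 0.35 to 0.9 m from the base axis. Payload 8.1 kg.
Tool frame: the origin (TCP) lies on the mounting face of the last link; the fingertips stand 173 mm ahead of it and the grasp point (between the pads) lies 155 mm ahead of it; z points along the fingers, x is the direction in which the jaws open and shut, and the axes are right-handed (so a half turn about z gives the same grasp; the last joint's range is limited). The gripper opens to 85 mm and grips with 20 to 120 N. Pads are 22 mm wide; open, the fingers measure 114 mm over their backs; the gripper's body (76 mm by 85 mm) begins 54 mm behind the grasp point. The pads swing forward as they close: fully open they stand 13 mm farther back than shut.
Start: joints at [1.231, 0.434, 0.025, 1.573, -0.012, 1.134, -0.075], TCP at [0.147, -0.608, 0.405] pointing down, gripper open.
Joint ranges: [-2.62, 2.62], [-0.44, 2.09], [-1.27, 1.32], [0.08, 2.57], [-1.32, 4.46], [0.12, 2], [-2.74, 2.74]. Speed limits (rad/s): [2.22, 2.22, 3.01, 3.01, 3.14, 3.14, 3.14].

### API

Orientations are given as a rotation vector (axis times angle).
In Python, from bench import robot gives the robot as it stands.
- The arm moves only by the tool apply_moves, never from a script. Its argument "motion" is a list of rows, each a list of 3 entries, a list of its own where there are three numbers: the turn, a rotation vector about the tool's x, y, z in rad, then the shift along the tool's x, y, z in m, then the finger opening in m, from 0 to 0.0854. A call has 1 to 5 rows; each row is the pose to reach, as a shift and turn from the pose commanded when the call began, along the tool's axes at that moment; what a row does not reach only later rows make up. A row lasts 1/10 s, in which the tool goes at most 50 mm and 8.59 degrees, less where a joint would pass 70% of its speed; a pose out of reach is approached as far as the arm can. A call with a gripper value outside its range is refused whole. The fingers move at their own pace and stop on an object; "grip_force" is the grip in N (left out, the last holds). Time passes only in rows, so rows that repeat a pose let the fingers close. It gives the time, the measured TCP pose, the force and the opening at its end, in the units of the state.
- robot.get_state(): the state, without advancing time (a new reading comes with each control period).
- robot.snapshot(name): name is "scene" or "top"; returns a dict with "pixels" (384x512x3 uint8, red, green, blue), "K" (3x3 intrinsics, pixels), "dist" ([k1, k2, p1, p2, k3] as OpenCV has them; the pictures are not rectified), "R" (3x3) and "t" (3): a world point X has camera coordinates R X + t. Camera axes: x right, y down, z forward; pixel columns grow to the right and rows downward; lengths in m; the calibration is good to about 2 mm. A picture is of the moment at which its call begins. There is no depth.
- robot.close_job(): hands the job in, once; it reports no verdict.
Trained networks look in a picture, given as the dict that the camera call returned (one of the last four; its "shot" number tells which), for a name from the list of things; names that differ only in an ending like _2 or _b are one class to them, and where a whole thing is asked for, a point or a joint stands for the part that bears it (a point fixed in the world has none). Each returns a list of dicts, best first, with "conf" (0 to 1); they miss things now and then, are a little off and sometimes report something else, mostly with a low value. They report only what shows in the picture. A call takes as long as a camera call.
- robot.boxes_of(picture, name): "bbox" ([centre column, centre row, width, height] in pixels, round what is visible of it).
- robot.regions_of(picture, name): "mask" (384x512 bool, what is visible of it) and "bbox" ([centre column, centre row, width, height] in pixels, round what is visible of it).
- robot.landmark_of(picture, name): "pixel" ([column, row] in pixels: a listed point, or the origin of a listed thing).
The state is a dict: "t": time; "qpos": joint angles; "dq": joint speeds; "effort": joint torques, N m; "tool_pos": TCP position; "tcp_rot": TCP orientation; "ft_force": force on the tool from outside, world axes, zero at the start; "moment": the same for the moment, N m; "width": finger opening in m.
Only numpy, scipy, OpenCV 4.12 (cv2) and the standard library are available. Lean on these libraries where they do the work, as an engineer would, in place of code of your own. Each camera call takes 0.05 s, during which the arm holds its last target.

### The job

This batch is due on the measuring machine. Put every brass spacer into a pocket of its own in the sample case, then press the case lid shut until it snaps; after that the shut case goes down the roller lane, as does every square white tub (the tubs at any time): set each on the rollers at the raised loading end so that it runs down and they all queue up against the stop. Leave the micrometer where it lies.

Things in the scene. Friction and masses are not known exactly. Their poses are not given: they have to be found in the camera images.
- case_center (a point): loose slate-blue sample case, 60 wide (own x), 118 long (own y), 46 mm high shut, 0.5 kg empty: lower half 26 mm, lid 20 mm. Point: centre of the shut case, 23 mm above its underside; x points to the hinge side (away from the robot, within 20 degrees, at the start), z up. Snap tabs stand 3.5 mm proud of the front (-x) at y = +-38 mm; the middle 50 mm of both long sides is plain for gripping.
- case_lid (a joint): angle of the case's lid, rad: 0 shut, grows as it opens, 2.2 fully back. Stiff hinge: the lid stays where it is left; about 0.5 N at its free edge moves it. Below about 0.15 rad two snap catches resist: 5 to 10 N down on the front half of the lid pushes it past them; it then snaps to 0 and is held.
- lid_hinge (a point): middle of the lid's hinge axis, which runs along the case's y at the rear (+x) edge of the lower half, 26 mm above the underside, 30 mm from the case's middle. The lid (a shell 20 mm deep) reaches 60 mm from here; shut, its top lies 20 mm above this point. Axes as the case.
- pocket_1 (a point): pocket 1 of the case's black insert, at case x = -5, y = -40.5 mm; axes as the case. The point lies 10 mm above the pocket floor and level with its mouth (26 mm above the case's underside): the centre of a seated spacer comes about here. Pocket 30 mm (x) by 24 mm (y), 10 mm deep; a spacer in it sticks out 7 to 12 mm.
- pocket_2 (a point): pocket 2 of the case's black insert, at case x = -5, y = -13.5 mm; axes as the case. The point lies 10 mm above the pocket floor and level with its mouth (26 mm above the case's underside): the centre of a seated spacer comes about here. Pocket 30 mm (x) by 24 mm (y), 10 mm deep; a spacer in it sticks out 7 to 12 mm.
- pocket_3 (a point): pocket 3 of the case's black insert, at case x = -5, y = 13.5 mm; axes as the case. The point lies 10 mm above the pocket floor and level with its mouth (26 mm above the case's underside): the centre of a seated spacer comes about here. Pocket 30 mm (x) by 24 mm (y), 10 mm deep; a spacer in it sticks out 7 to 12 mm.
- pocket_4 (a point): pocket 4 of the case's black insert, at case x = -5, y = 40.5 mm; axes as the case. The point lies 10 mm above the pocket floor and level with its mouth (26 mm above the case's underside): the centre of a seated spacer comes about here. Pocket 30 mm (x) by 24 mm (y), 10 mm deep; a spacer in it sticks out 7 to 12 mm.
- spacer_1_center (a point): brass hexagonal spacer, 17 mm across the flats, 22 mm long, about 35 g, with a bore; it stands upright at the start. The point is its centre, half-way up; own z runs along the bore; own x, and the directions 60 and 120 degrees from it about z, are square to pairs of flats.
- spacer_2_center (a point): brass hexagonal spacer, 17 mm across the flats, 22 mm long, about 35 g, with a bore; it stands upright at the start. The point is its centre, half-way up; own z runs along the bore; own x, and the directions 60 and 120 degrees from it about z, are square to pairs of flats.
- spacer_3_center (a point): brass hexagonal spacer, 17 mm across the flats, 22 mm long, about 35 g, with a bore; it stands upright at the start. The point is its centre, half-way up; own z runs along the bore; own x, and the directions 60 and 120 degrees from it about z, are square to pairs of flats.
- spacer_4_center (a point): brass hexagonal spacer, 17 mm across the flats, 22 mm long, about 35 g, with a bore; it stands upright at the start. The point is its centre, half-way up; own z runs along the bore; own x, and the directions 60 and 120 degrees from it about z, are square to pairs of flats.
- tub_1_center (a point): square white plastic sample tub with a flat lid, 44 (own x) x 40 (own y) x 42 mm (own z), about 0.2 kg, gripped by its sides; the point is its centre, half-way up. It may stand on any of its faces in the lane.
- tub_2_center (a point): square white plastic sample tub with a flat lid, 44 (own x) x 40 (own y) x 42 mm (own z), about 0.2 kg, gripped by its sides; the point is its centre, half-way up. It may stand on any of its faces in the lane.
- tub_3_center (a point): square white plastic sample tub with a flat lid, 44 (own x) x 40 (own y) x 42 mm (own z), about 0.2 kg, gripped by its sides; the point is its centre, half-way up. It may stand on any of its faces in the lane.
- lane_stop (a point): low end of the gravity roller lane: point on the rubber stop's face, mid-lane, in the plane of the roller tops, 32 mm above the desk. y points up the lane (7 degrees) to the loading end at the robot's left, z square to the rollers, x across. Lane 385 mm long, free steel rollers every 20 mm; guide bars 11 mm high, 74 mm apart, end 250 mm from the stop, flared to 100 mm by 272 mm.
- load_spot (a point): middle of the lane's open loading end, 325 mm up from the stop in the plane of the roller tops, about 72 mm above the desk; axes as lane_stop. From 272 to 385 mm there are no guides and the side rails (100 mm over all) lie just below the roller tops, so fingers may straddle an item. What is set down here rolls down by itself in 1 to 4 s.
- micrometer: outside micrometer, 59x134x17 mm, lying to the right of the spacers; leave it alone. Origin under its middle.

How it is judged:
On the way, in this order (a step that is already met when the one before it is completed fails the run):
1. every spacer sits in a pocket of its own, the lid still open ((distance between spacer_1_center and pocket_1 below 0.01 m or distance between spacer_1_center and pocket_2 below 0.01 m or distance between spacer_1_center and pocket_3 below 0.01 m or distance between spacer_1_center and pocket_4 below 0.01 m) and (distance between spacer_2_center and pocket_1 below 0.01 m or distance between spacer_2_center and pocket_2 below 0.01 m or distance between spacer_2_center and pocket_3 below 0.01 m or distance between spacer_2_center and pocket_4 below 0.01 m) and (distance between spacer_3_center and pocket_1 below 0.01 m or distance between spacer_3_center and pocket_2 below 0.01 m or distance between spacer_3_center and pocket_3 below 0.01 m or distance between spacer_3_center and pocket_4 below 0.01 m) and (distance between spacer_4_center and pocket_1 below 0.01 m or distance between spacer_4_center and pocket_2 below 0.01 m or distance between spacer_4_center and pocket_3 below 0.01 m or distance between spacer_4_center and pocket_4 below 0.01 m) and value of joint case_lid above 0.3 rad), for 0.2 s.
2. the lid of the filled case is pressed shut past its catches ((distance between spacer_1_center and pocket_1 below 0.01 m or distance between spacer_1_center and pocket_2 below 0.01 m or distance between spacer_1_center and pocket_3 below 0.01 m or distance between spacer_1_center and pocket_4 below 0.01 m) and (distance between spacer_2_center and pocket_1 below 0.01 m or distance between spacer_2_center and pocket_2 below 0.01 m or distance between spacer_2_center and pocket_3 below 0.01 m or distance between spacer_2_center and pocket_4 below 0.01 m) and (distance between spacer_3_center and pocket_1 below 0.01 m or distance between spacer_3_center and pocket_2 below 0.01 m or distance between spacer_3_center and pocket_3 below 0.01 m or distance between spacer_3_center and pocket_4 below 0.01 m) and (distance between spacer_4_center and pocket_1 below 0.01 m or distance between spacer_4_center and pocket_2 below 0.01 m or distance between spacer_4_center and pocket_3 below 0.01 m or distance between spacer_4_center and pocket_4 below 0.01 m) and value of joint case_lid below 0.04 rad), for 0.2 s.
At the end, for the whole second after the job is handed in: Each spacer within 10 mm of the seat point of its own pocket; lid below 0.04 rad; case and all tubs on the rollers (case within 12, tubs within 22 mm of the lane's middle, case flat within 0.1 rad), in one queue: each at most 8 mm off the stop or 6 mm off a neighbour, one at the stop (all of step 2 and x of tub_1_center in the frame of lane_stop between -0.022 and 0.022 m and z of tub_1_center in the frame of lane_stop between 0.014 and 0.03 m and y of each of tub_1_center, tub_2_center, tub_3_center, case_center in the frame of lane_stop above 0 m and (y of tub_1_center in the frame of lane_stop below 0.038 m or horizontal distance between tub_1_center and tub_2_center below 0.066 m or horizontal distance between tub_1_center and tub_3_center below 0.066 m or horizontal distance between tub_1_center and case_center below 0.095 m) and x of tub_2_center in the frame of lane_stop between -0.022 and 0.022 m and z of tub_2_center in the frame of lane_stop between 0.014 and 0.03 m and (y of tub_2_center in the frame of lane_stop below 0.038 m or horizontal distance between tub_2_center and tub_1_center below 0.066 m or horizontal distance between tub_2_center and tub_3_center below 0.066 m or horizontal distance between tub_2_center and case_center below 0.095 m) and x of tub_3_center in the frame of lane_stop between -0.022 and 0.022 m and z of tub_3_center in the frame of lane_stop between 0.014 and 0.03 m and (y of tub_3_center in the frame of lane_stop below 0.038 m or horizontal distance between tub_3_center and tub_1_center below 0.066 m or horizontal distance between tub_3_center and tub_2_center below 0.066 m or horizontal distance between tub_3_center and case_center below 0.095 m) and x of case_center in the frame of lane_stop between -0.012 and 0.012 m and z of case_center in the frame of lane_stop between 0.017 and 0.03 m and (y of case_center in the frame of lane_stop below 0.067 m or horizontal distance between case_center and tub_1_center below 0.095 m or horizontal distance between case_center and tub_2_center below 0.095 m or horizontal distance between case_center and tub_3_center below 0.095 m) and (y of any of tub_1_center, tub_2_center, tub_3_center in the frame of lane_stop below 0.038 m or y of case_center in the frame of lane_stop below 0.067 m) and angle between the z axis of case_center and the z axis of lane_stop, either way round below 0.1 rad); the robot touches nothing.
It fails at once if the micrometer is pushed more than 3 cm (distance of micrometer from where it was at the start of the episode above 0.03 m).
Of spacer_1, spacer_2, spacer_3, spacer_4 only 3 to 4 are there at a start; the rules pass over those that are not, and their reading is None.
Of tub_1, tub_2, tub_3 only 2 to 3 are there at a start; the rules pass over those that are not, and their reading is None.
At some moment in a run one of tub_1, tub_2, tub_3 may be knocked a few centimetres aside while the robot is not near it.
Once in a run the grip may slacken for a moment while it holds something.
It also fails if it takes over 210 s, if anything falls off the work surface, if the arm or the gripper's body presses on something with over 40 N, if the wrist force passes 120 N, or if a joint passes its speed limit or range.

## Working session

There is one attempt and no reset: what is moved stays moved. The work goes in short steps, Python scripts to look and compute and a tool call to move; the robot and the scene stay as the last step left them, time stands still between calls to the robot, and variables do not carry over. Pictures are saved under pics/ and viewed, and the job is handed in when it is done.

Besides the shell and the picture viewer there is one more tool, called as a command line: name --argument value ..., lists and objects as JSON in quotes. apply_moves: Moves the arm, as the interface text tells. Its arguments: {"type":"object","properties":{"motion":{"type":"array","items":{"type":"array"}},"grip_force":{"type":"number"}},"required":["motion"]}

```bash
ls; mkdir -p pics; python3 - <<'E'
from bench import robot
import cv2
print(robot.get_state())
for n in ["scene","top"]:
    p=robot.snapshot(n)
    cv2.imwrite(f"pics/{n}0.png",cv2.cvtColor(p["pixels"],cv2.COLOR_RGB2BGR))
    print(n,p["K"],p["dist"],p["R"],p["t"],p["shot"])
    for k in ["case_center","lid_hinge","pocket_1","spacer_1_center","tub_1_center","lane_stop","load_spot","micrometer"]:
        try: print(k,[(round(d["conf"],2),[round(float(v)) for v in d["pixel"]]) for d in robot.landmark_of(p,k)])
        except Exception as e: print(k,e)
E
```

```text
pics
{'t': 0.0, 'qpos': array([ 1.23139087,  0.43524767,  0.02496689,  1.57408448, -0.01159424,
        1.13398753, -0.07504398]), 'dq': array([-6.22932432e-04, -9.02399491e-04, -1.42158935e-03,  2.51129528e-04,
        6.76564004e-04,  1.43710017e-03, -3.94731459e-06]), 'effort': array([ 1.13703114e-03, -6.70468855e+01,  1.02588158e+00, -3.16217172e+01,
        1.57110638e-02,  1.24093046e-02,  9.73221972e-06]), 'tool_pos': array([ 0.14654354, -0.60734789,  0.40391522]), 'tcp_rot': array([-2.46761763e+00,  1.94295268e+00,  2.08620323e-03]), 'ft_force': array([-0.6211667 , -0.40314281,  0.18681642]), 'moment': array([ 0.02795326, -0.01260652,  0.03897916]), 'width': 0.08510120992567465}
scene [[472.55866723   0.         255.55952558]
 [  0.         472.55866723 199.21718281]
 [  0.           0.           1.        ]] [-0.11570297  0.          0.          0.          0.        ] [[-0.8632125  -0.50474069 -0.01005082]
 [-0.31186     0.54879065 -0.77561084]
 [ 0.39699815 -0.66638252 -0.63113137]] [0.44631094 0.23905469 1.3927072 ] 1
case_center [(0.62, [304, 193]), (0.59, [269, 227])]
l
[... 347 characters left out ...]
p [[451.05953459   0.         253.83534771]
 [  0.         451.05953459 188.99623187]
 [  0.           0.           1.        ]] [0.02111376 0.         0.         0.         0.        ] [[-0.0171531  -0.99984748  0.00328559]
 [-0.99793011  0.01691633 -0.06204306]
 [ 0.06197801 -0.00434302 -0.99806807]] [-0.0484044   0.53672791  1.17528497] 2
case_center [(0.74, [226, 219]), (0.65, [231, 220])]
lid_hinge [(0.95, [224, 206])]
pocket_1 [(0.96, [224, 221]), (0.85, [213, 224]), (0.71, [232, 219]), (0.59, [244, 216])]
spacer_1_center [(0.37, [291, 198])]
tub_1_center [(0.52, [177, 230])]
lane_stop [(0.7, [296, 148])]
load_spot [(0.85, [176, 150])]
micrometer [(0.91, [377, 229]), (0.5, [116, 236])]
```

```bash
python3 - <<'E'
import cv2
a=cv2.imread("pics/scene0.png");b=cv2.imread("pics/top0.png")
cv2.imwrite("pics/scene0z.png",cv2.resize(a[120:340,140:420],(784,616))[:600])
cv2.imwrite("pics/top0z.png",cv2.resize(b[110:290,100:340],(800,600),interpolation=cv2.INTER_CUBIC))
E
```

```text
(no output)
```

View pics/top0z.png

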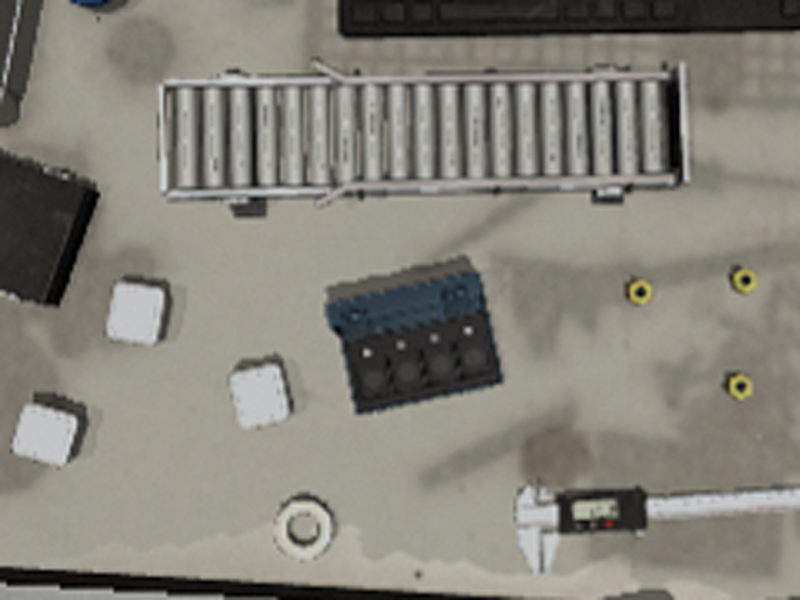

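View pics/scene0z.png

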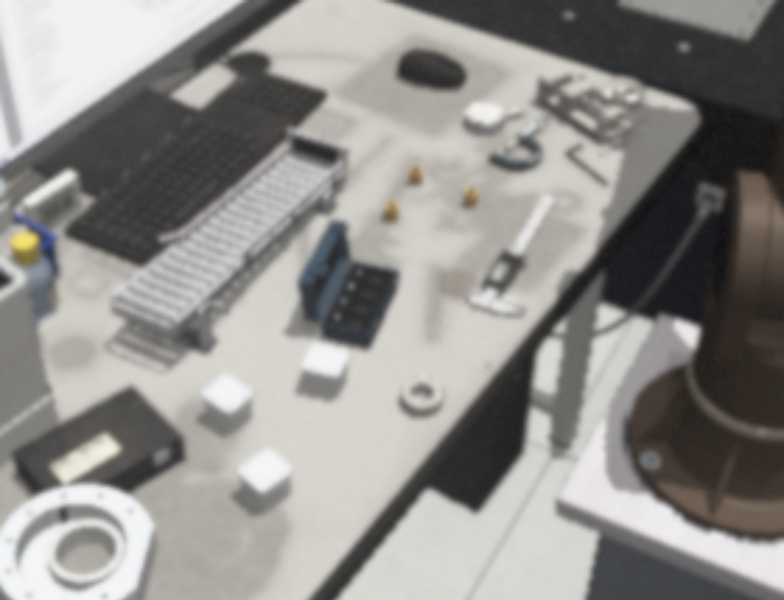

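View pics/top0.png

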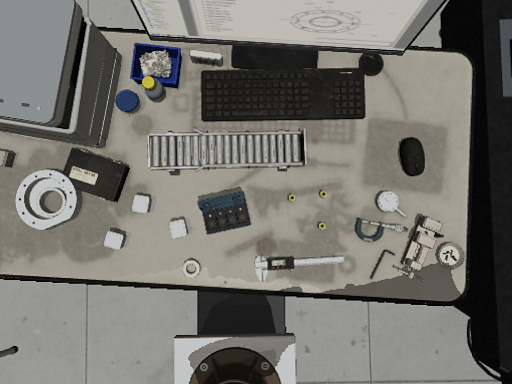

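View pics/scene0.png

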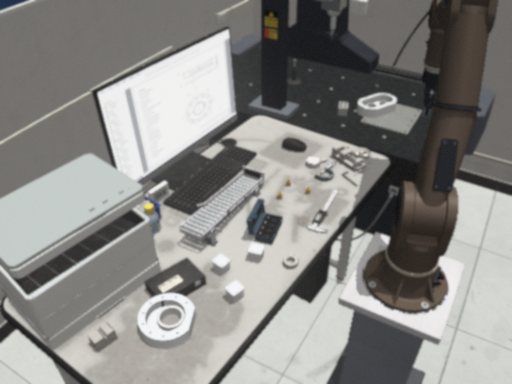

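```bash
cat > h.py <<'E'
import numpy as np, cv2
from scipy.spatial.transform import Rotation as Rn
np.set_printoptions(precision=4,suppress=True)
def ray(p,px):
    u=cv2.undistortPoints(np.array([[px]],float),p["K"],np.array(p["dist"]))[0,0]
    R=np.array(p["R"]);return -R.T@np.array(p["t"]),R.T@np.array([u[0],u[1],1.])
def onz(p,px,z):
    o,d=ray(p,px);return o+d*(z-o[2])/d[2]
def proj(p,X):
    X=np.atleast_2d(np.array(X,float))
    return cv2.projectPoints(X,cv2.Rodrigues(np.array(p["R"]))[0],np.array(p["t"],float),p["K"],np.array(p["dist"]))[0][:,0]
def save(p,name,c=None,s=1,pts=None):
    im=cv2.cvtColor(p["pixels"],cv2.COLOR_RGB2BGR)
    x0,y0,x1,y1=c or (0,0,512,384)
    im=cv2.resize(im[y0:y1,x0:x1],None,fx=s,fy=s,interpolation=cv2.INTER_CUBIC)
    if pts is not None:
        for q in pts:
            q=((np.array(q)-[x0,y0]+.5)*s).astype(int); cv2.circle(im,tuple(map(int,q)),2,(0,0,255),-1)
    cv2.imwrite("pics/"+name,im)
def tri(ps,pxs):
    A=np.zeros((3,3));b=np.zeros(3)
    for p,x in zip(ps,pxs):
        o,d=ray(p,x);d/=np.linalg.norm(d);M=np.eye(3)-np.outer(d,d);A+=M;b+=M@o
    return np.linalg.solve(A,b)
E
cat > look.py <<'E'
from h import *; from bench import robot
T=robot.snapshot("top");S=robot.snapshot("scene")
def show(p,n,z,f=0.1):
    out=[]
    for d in robot.regions_of(p,n):
        m=d["mask"]; ys,xs=np.nonzero(m)
        if len(xs)<3: continue
        out.append((round(d["conf"],2),np.round([xs.mean(),ys.mean()],1),len(xs),onz(p,[xs.mean(),ys.mean()],z)[:2]))
    return out
E
python3 - <<'E'
from look import *
for n,z in [("spacer_1_center",.013),("tub_1_center",.04),("micrometer",.008),("case_center",.02)]:
    for p,pn in ((T,"T"),(S,"S")):
        print(n,pn)
        for o in show(p,n,z): print("  ",o)
for p in (T,S):
    print("lm lane",[(onz(p,d["pixel"],.032),d["conf"]) for d in robot.landmark_of(p,"lane_stop")],[(onz(p,d["pixel"],.072),d["conf"]) for d in robot.landmark_of(p,"load_spot")])
    print("pk",[(d["pixel"],onz(p,d["pixel"],.026)[:2],round(d["conf"],2)) for d in robot.landmark_of(p,"pocket_1")])
    print("hinge",[(d["pixel"],onz(p,d["pixel"],.026)[:2],round(d["conf"],2)) for d in robot.landmark_of(p,"lid_hinge")])
    print("tub",[(d["pixel"],onz(p,d["pixel"],.021)[:2],round(d["conf"],2)) for d in robot.landmark_of(p,"tub_1_center")])
save(T,"t1.png",(190,170,260,240),8)
save(S,"s1.png",(220,180,320,260),8)
E
```

```text
spacer_1_center T
   (0.43, array([141.2, 204.3]), 339, array([0.5005, 0.2405]))
spacer_1_center S
tub_1_center T
   (0.52, array([177.8, 228.9]), 285, array([0.4349, 0.1399]))
tub_1_center S
   (0.52, array([255.5, 252.5]), 290, array([0.4249, 0.1569]))
   (0.34, array([222.4, 203.9]), 2379, array([0.6396, 0.0138]))
   (0.23, array([220.9, 263.7]), 267, array([0.4905, 0.2481]))
micrometer T
   (0.82, array([377.3, 230.3]), 437, array([ 0.4213, -0.3822]))
   (0.67, array([114.3, 240. ]), 348, array([0.408 , 0.3123]))
micrometer S
   (0.75, array([327.6, 172.6]), 142, array([ 0.4159, -0.3734]))
   (0.19, array([220.8, 263.8]), 251, array([0.5089, 0.2244]))
case_center T
   (0.91, array([224.4, 212.2]), 1609, array([0.4759, 0.0208]))
case_center S
   (0.82, array([262.9, 223.8]), 941, array([0.4805, 0.0139]))
lm lane [(array([ 0.642 , -0.1729,  0.032 ]), 0.64)] [(array([0.6307, 0.1503, 0.072 ]), 0.82)]
pk [([234.1, 220.4], array([ 0.454 , -0.0046]), 0.89), ([221.7, 218.5], array([0.4595, 0.0277]), 0.78), ([240.7, 217.4], array([ 0.4615, -0.0219]), 0.58), ([208.9, 223.6], array([0.4468, 0.0612]), 0.57), ([230.0, 215.9], array([0.4659, 0.0059]), 0.46)]
hinge [([222.7, 206.4], array([0.491 , 0.0247]), 0.59)]
tub [([177.7, 228.1], array([0.4365, 0.1434]), 0.51)]
lm lane [(array([ 0.6267, -0.1631,  0.032 ]), 0.96)] [(array([0.6182, 0.1533, 0.072 ]), 0.78), (array([0.4428, 0.0196, 0.072 ]), 0.53), (array([ 0.3753, -0.2858,  0.072 ]), 0.5)]
pk [([270.5, 224.5], array([0.454 , 0.0103]), 0.89), ([273.7, 218.1], array([ 0.46  , -0.0228]), 0.81), ([262.8, 233.7], array([0.4542, 0.0609]), 0.77), ([270.0, 232.6], array([0.4366, 0.045 ]), 0.73)]
hinge [([257.8, 225.3], array([0.4882, 0.0342]), 0.66)]
tub [([254.8, 249.9], array([0.4421, 0.1324]), 0.76)]
```

View pics/t1.png

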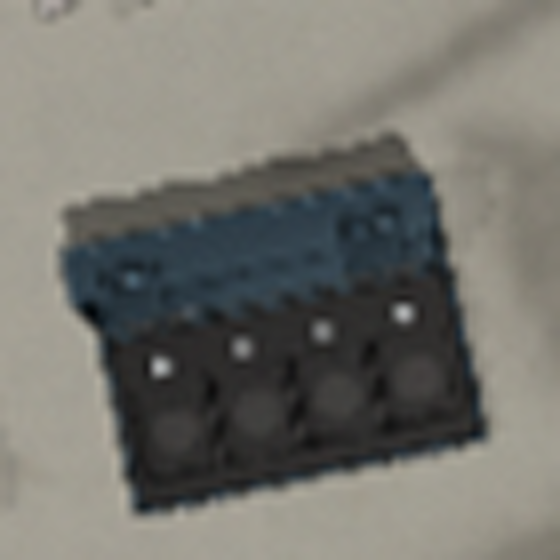

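View pics/s1.png

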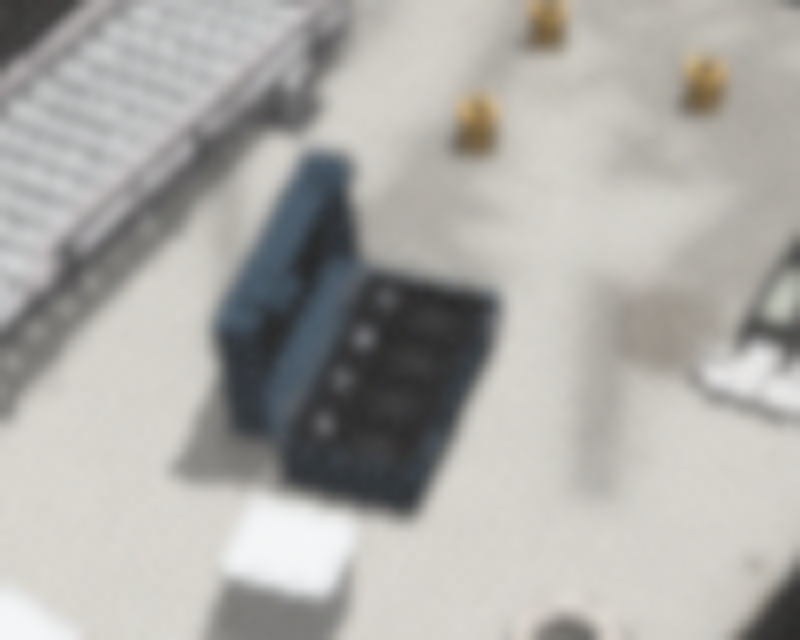

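```bash
cat > fit.py <<'E'
from look import *
from scipy.optimize import least_squares
z8=lambda q,o:np.array(q)/8.+o-.5
To=np.array([190,170]);So=np.array([220,180])
obs=[(T,z8((135,510),To),(-30,59,26)),(T,z8((487,435),To),(-30,-59,26)),
(T,z8((178,430),To),(-5,40.5,16)),(T,z8((258,408),To),(-5,13.5,16)),(T,z8((338,392),To),(-5,-13.5,16)),(T,z8((418,375),To),(-5,-40.5,16)),
(S,z8((498,293),So),(-30,-59,26)),(S,z8((410,517),So),(-30,59,0)),(S,z8((432,440),So),(-30,59,26)),(S,z8((285,480),So),(30,59,0))]
def w(v,P):
    c,s=np.cos(v[2]),np.sin(v[2]);P=np.array(P)/1000.
    return np.array([v[0]+c*P[0]-s*P[1],v[1]+s*P[0]+c*P[1],P[2]])
f=lambda v:np.concatenate([proj(p,w(v,P))[0]-q for p,q,P in obs])
r=least_squares(f,[.46,.02,-.2],loss="soft_l1");v=r.x
print(v);print(r.fun.reshape(-1,2))
def lid(th,a,y,dd): # point at distance a from hinge, depth dd above
    return (30-a*np.cos(th)+dd*np.sin(th),y,26+a*np.sin(th)+dd*np.cos(th))
lo=[(T,z8((62,250),To),(60,59,20)),(T,z8((432,172),To),(60,-59,20)),(S,z8((218,325),So),(60,59,20)),(S,z8((350,165),So),(60,-59,0)),(S,z8((240,430),So),(0,59,20))]
for th in np.arange(1.3,2.25,.1):
    print(round(th,2),np.round([np.hypot(*(proj(p,w(v,lid(th,a,y,dd)))[0]-q)) for p,q,(a,y,dd) in lo],1))
for i,y in enumerate([-40.5,-13.5,13.5,40.5]): print("pocket",i+1,w(v,(-5,y,26)))
print(w(v,(0,0,23)))
th=1.7
P=[w(v,q) for q in [(-30,59,26),(-30,-59,26),(30,59,26),(30,-59,26),(-30,59,0),(-30,-59,0),(30,59,0)]+[lid(th,a,y,dd) for a in(0,60) for y in (59,-59) for dd in (0,20)]]
save(T,"t2.png",(190,170,260,240),8,[proj(T,X)[0] for X in P])
save(S,"s2.png",(220,180,320,260),8,[proj(S,X)[0] for X in P])
E
python3 fit.py
```

```text
[0.4612 0.0157 0.2025]
[[ 0.2495  0.7532]
 [ 0.4818  0.2132]
 [ 0.1306 -0.2503]
 [ 0.1634  0.2547]
 [ 0.1862  0.0125]
 [ 0.1998 -0.1022]
 [-0.1406 -0.782 ]
 [ 0.3276  0.3127]
 [-2.3307  4.0895]
 [-1.7359  0.886 ]]
1.3 [9.3 8.7 5.3 6.  2.3]
1.4 [6.7 6.2 3.5 4.5 2.2]
1.5 [4.3 3.7 1.8 3.2 2.1]
1.6 [1.9 1.3 0.9 2.4 2.1]
1.7 [0.5 1.  2.1 2.6 2.1]
1.8 [2.6 3.1 3.6 3.6 2.2]
1.9 [4.6 5.1 5.2 4.9 2.3]
2.0 [6.4 6.9 6.6 6.2 2.5]
2.1 [8.  8.5 8.  7.6 2.7]
2.2 [9.4 9.9 9.3 8.8 3. ]
pocket 1 [ 0.4644 -0.025   0.026 ]
pocket 2 [0.459  0.0014 0.026 ]
pocket 3 [0.4536 0.0279 0.026 ]
pocket 4 [0.4481 0.0543 0.026 ]
[0.4612 0.0157 0.023 ]
```

View pics/t2.png

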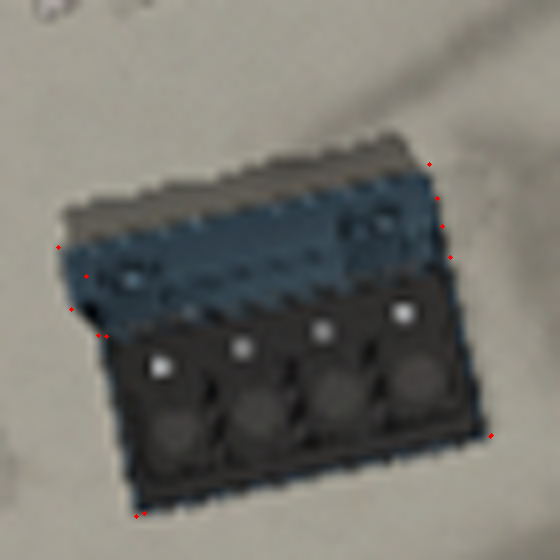

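View pics/s2.png

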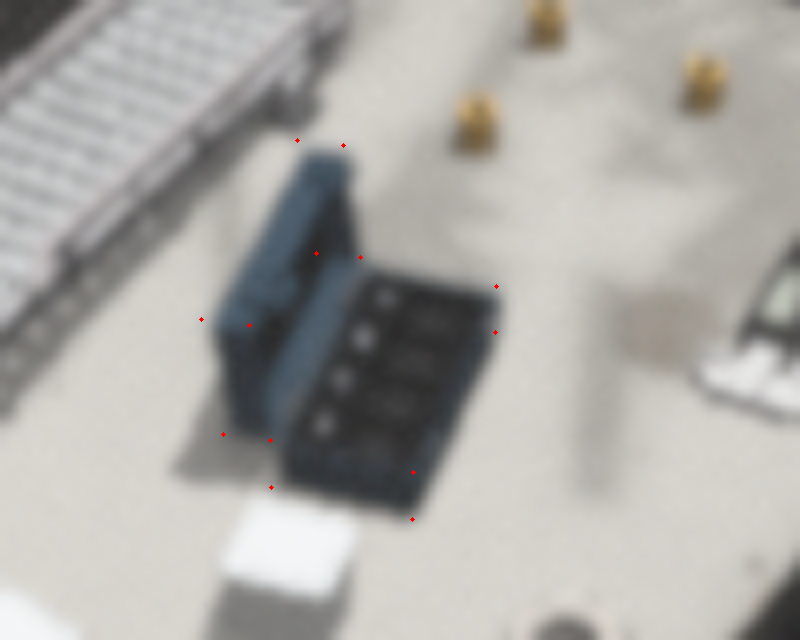

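```bash
cat > meas.py <<'E'
from look import *
def blobs(p,lo,hi,box,amin,amax):
    h=cv2.cvtColor(p["pixels"],cv2.COLOR_RGB2HSV);m=cv2.inRange(h,lo,hi)
    k=np.zeros_like(m);x0,y0,x1,y1=box;k[y0:y1,x0:x1]=m[y0:y1,x0:x1]
    n,l,s,c=cv2.connectedComponentsWithStats(k)
    return [(c[i],s[i,4],l==i) for i in range(1,n) if amin<=s[i,4]<=amax]
if __name__=="__main__":
    print("T spacers")
    for c,a,m in blobs(T,(15,90,60),(40,255,255),(240,170,380,250),4,80): print(c,a,onz(T,c,.018)[:2])
    print("S spacers")
    for c,a,m in blobs(S,(8,90,60),(40,255,255),(260,160,330,210),4,120): print(c,a,onz(S,c,.011)[:2])
    for p,n,box in ((T,"T",(90,180,260,260)),(S,"S",(190,230,290,310))):
        print(n,"tubs")
        for c,a,m in blobs(p,(0,0,205),(180,40,255),box,100,700):
            r=cv2.minAreaRect(np.argwhere(m)[:,::-1].astype(np.float32))
            bx=cv2.boxPoints(r); W=np.array([onz(p,q,.042)[:2] for q in bx])
            e=[np.linalg.norm(W[i]-W[(i+1)%4]) for i in range(4)]
            an=[np.degrees(np.arctan2(*(W[(i+1)%4]-W[i])[::-1])) for i in range(2)]
            print(c,a,"ctr",W.mean(0),onz(p,c,.042)[:2],"edges",np.round(e[:2],4),np.round(an))
    H=onz(T,(148.2,151.9),.079);L=onz(T,(304.4,147.0),.032);print("lane hi/lo",H,L,np.linalg.norm((H-L)[:2]))
E
python3 meas.py
```

```text
T spacers
[322.8378 193.7568] 37 [ 0.5201 -0.2393]
[291.2778 197.0556] 36 [ 0.5128 -0.1559]
[321.1316 225.5   ] 38 [ 0.4367 -0.2326]
S spacers
[287.9091 182.3636] 11 [ 0.518  -0.2396]
[307.6154 189.8462] 13 [ 0.4351 -0.2349]
[279. 195.] 15 [ 0.5114 -0.157 ]
T tubs
S tubs
lane hi/lo [0.6298 0.2064 0.079 ] [ 0.643 -0.192  0.032] 0.39869968594332467
```

```bash
sed -i 's/(0,0,205)/(0,0,V)/; s/^if __name/V=185\nif __name/' meas.py; python3 - <<'E'
from h import *
from bench import robot
T=robot.snapshot("top");S=robot.snapshot("scene")
print(T["pixels"][225:232,176:180].mean((0,1)),S["pixels"][249:254,254:259].mean((0,1)),T["pixels"][245:250,205:210].mean((0,1)),S["pixels"][255:260,300:304].mean((0,1)))
print(Rn.from_rotvec(robot.get_state()["tcp_rot"]).as_matrix())
E
python3 meas.py
```

```text
[193.5    196.1071 196.4643] [232.68 234.44 235.4 ] [162.88 159.64 147.6 ] [211.5  208.45 202.4 ]
[[ 0.2345 -0.9721 -0.    ]
 [-0.9721 -0.2345 -0.    ]
 [ 0.      0.     -1.    ]]
T spacers
[322.8333 193.7222] 36 [ 0.5202 -0.2393]
[291.2778 197.0556] 36 [ 0.5128 -0.1559]
[321.1316 225.5   ] 38 [ 0.4367 -0.2326]
S spacers
[287.9091 182.3636] 11 [ 0.518  -0.2396]
[307.6154 189.8462] 13 [ 0.4351 -0.2349]
[279. 195.] 15 [ 0.5114 -0.157 ]
T tubs
[140.3785 203.5888] 214 ctr [0.5017 0.2355] [0.5016 0.2354] edges [0.0397 0.0369] [  -9. -100.]
[177.3238 228.4857] 210 ctr [0.4359 0.1406] [0.4359 0.1409] edges [0.0367 0.0403] [ -80. -169.]
[112.9821 240.0135] 223 ctr [0.4099 0.3053] [0.4095 0.3053] edges [0.0364 0.0415] [ -17. -108.]
S tubs
lane hi/lo [0.6298 0.2064 0.079 ] [ 0.643 -0.192  0.032] 0.39869968594332467
```

```bash
cat > plan.py <<'E'
import sys
from h import *; from bench import robot
# usage: plan.py x y ztip yaw_deg [tilt_roll_about_world_x_deg] ; 
def go(x,y,zt,yaw,tx=0,ty=0):
    s=robot.get_state()
    R0=Rn.from_rotvec(s["tcp_rot"]);p0=np.array(s["tool_pos"])
    Rt=Rn.from_euler("xyz",[tx,ty,0],degrees=True)*Rn.from_euler("z",yaw,degrees=True)*Rn.from_euler("x",180,degrees=True)
    tip=np.array([x,y,zt]); pt=tip-Rt.apply([0,0,.173])
    d=R0.inv()
    print("t",round(s["t"],2),"TCP",p0,"F",s["ft_force"],"w",round(s["width"],4),"turn",(d*Rt).as_rotvec().round(3),"shift",d.apply(pt-p0).round(4))
if __name__=="__main__": go(*map(float,sys.argv[1:]))
E
python3 plan.py .436 -.2335 .08 11.6
```

```text
t 2.3 TCP [ 0.1466 -0.6076  0.4047] F [-1.5107 -0.1357  0.0779] w 0.0854 turn [-0.    -0.    -1.537] shift [-0.2958 -0.3691  0.1517]
```

apply_moves --motion '[[[0,0,-0.15],[-0.03,-0.037,0.01],0.04],[[0,0,-0.3],[-0.06,-0.074,0.02],0.04],[[0,0,-0.45],[-0.09,-0.11,0.04],0.04],[[0,0,-0.6],[-0.12,-0.15,0.06],0.04],[[0,0,-0.75],[-0.15,-0.185,0.075],0.04]]'

```text
t: 2.8
tool_pos: [0.2903, -0.4194, 0.3303]
tcp_rot: [3.011, -0.895, 0.001]
ft_force: [0.7, -0.6, 0.8]
width: 0.0401
```

```bash
python3 plan.py .436 -.2335 .06 11.6
```

```text
t 2.8 TCP [ 0.2903 -0.4194  0.3303] F [ 0.6921 -0.5913  0.8012] w 0.0401 turn [ 0.    -0.001 -0.781] shift [ 0.0204 -0.2353  0.0972]
```

apply_moves --motion '[[[0,0,-0.15],[0.004,-0.045,0.02],0.04],[[0,0,-0.3],[0.008,-0.09,0.04],0.04],[[0,0,-0.45],[0.012,-0.135,0.06],0.04],[[0,0,-0.6],[0.016,-0.18,0.08],0.04],[[0,0,-0.75],[0.0204,-0.222,0.09],0.04]]'

```text
t: 3.3
tool_pos: [0.4295, -0.2451, 0.2396]
tcp_rot: [-3.129, -0.27, 0.001]
ft_force: [0.4, -0.9, -0.5]
width: 0.0402
```

```bash
python3 plan.py .436 -.2335 .009 11.6
```

```text
t 3.3 TCP [ 0.4295 -0.2451  0.2396] F [ 0.4056 -0.9327 -0.5125] w 0.0402 turn [-0.001  0.001 -0.03 ] shift [ 0.0084 -0.0103  0.0576]
```

apply_moves --motion '[[[0,0,-0.03],[0.0084,-0.0103,0.01],0.04],[[0,0,-0.03],[0.0084,-0.0103,0.03],0.04],[[0,0,-0.03],[0.0084,-0.0103,0.05],0.04],[[0,0,-0.03],[0.0084,-0.0103,0.0576],0.04],[[0,0,-0.03],[0.0084,-0.0103,0.0576],0.04]]'

```text
t: 3.8
tool_pos: [0.435, -0.2356, 0.1824]
tcp_rot: [-3.126, -0.306, 0.003]
ft_force: [0.5, 0.1, -0.5]
width: 0.04
```

apply_moves --motion '[[[0,0,0],[0,0,0],0.01],[[0,0,0],[0,0,0],0.01],[[0,0,0],[0,0,0],0.01],[[0,0,0],[0,0,0],0.01],[[0,0,0],[0,0,0],0.01]]' --grip_force 40

```text
t: 4.3
tool_pos: [0.4357, -0.2357, 0.1841]
tcp_rot: [3.125, 0.307, 0.002]
ft_force: [-0.7, 0.2, 6.6]
width: 0.0164
```

```bash
python3 plan.py .436 -.2335 .08 11.6; python3 plan.py .4644 -.025 .08 11.6;python3 - <<'E'
from look import *
save(S,"s3.png",(270,140,370,215),8)
save(T,"t3.png",(280,180,360,240),8)
E
```

```text
t 4.3 TCP [ 0.4357 -0.2357  0.1841] F [-0.7249  0.2044  6.5723] w 0.0164 turn [ 0.001 -0.001 -0.007] shift [ 0.0008 -0.002  -0.0689]
t 4.3 TCP [ 0.4357 -0.2357  0.1841] F [-0.7249  0.2044  6.5723] w 0.0164 turn [ 0.001 -0.001 -0.007] shift [ 0.0691 -0.201  -0.0691]
```

View pics/s3.png

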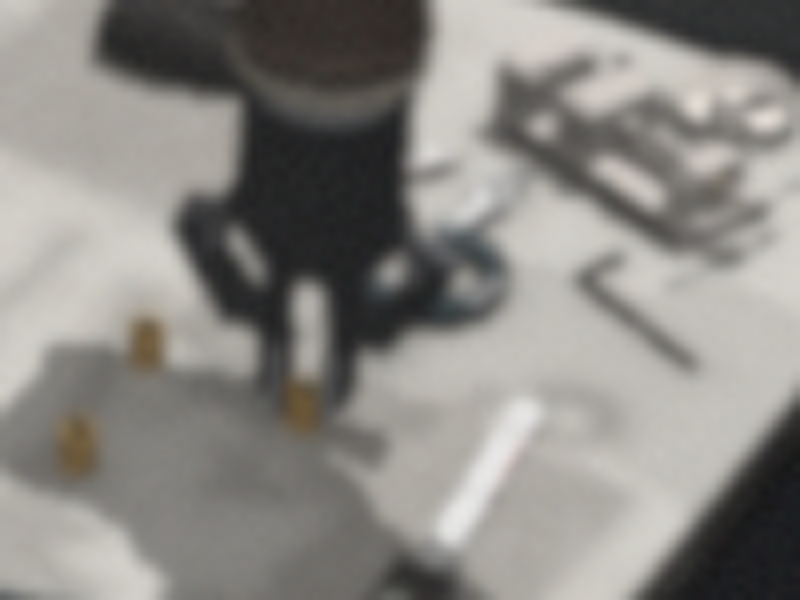

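apply_moves --motion '[[[0,0,0],[0,0,-0.02],0.01],[[0,0,0],[0,-0.01,-0.06],0.01],[[0,0,0],[0.01,-0.055,-0.09],0.01],[[0,0,0],[0.02,-0.1,-0.1],0.01],[[0,0,0],[0.03,-0.15,-0.1],0.01]]'

```text
t: 4.9
tool_pos: [0.4363, -0.0842, 0.2854]
tcp_rot: [3.125, 0.304, 0.007]
ft_force: [1.2, 0.1, -0.6]
width: 0.0165
```

```bash
python3 plan.py .4367 .0107 .068 11.6
```

```text
t 4.9 TCP [ 0.4363 -0.0842  0.2854] F [ 1.1703  0.0701 -0.6192] w 0.0165 turn [ 0.002 -0.004 -0.009] shift [ 0.0185 -0.0931  0.0443]
```

apply_moves --motion '[[[0,0,0],[0.009,-0.045,0],0.01],[[0,0,0],[0.0185,-0.09,0],0.01],[[0,0,0],[0.0185,-0.093,0.02],0.01],[[0,0,0],[0.0185,-0.093,0.044],0.01],[[0,0,0],[0.0185,-0.093,0.044],0.01]]'

```text
t: 5.4
tool_pos: [0.4347, 0.0098, 0.2376]
tcp_rot: [-3.126, -0.309, 0.005]
ft_force: [-0.1, 0.8, 0.9]
width: 0.0162
```

```bash
python3 plan.py .4367 .0107 .068 11.6; python3 - <<'E'
from bench import robot
from h import *
S=robot.snapshot("scene");save(S,"s4.png",(210,150,310,225),8)
E
```

```text
t 5.4 TCP [0.4347 0.0098 0.2376] F [-0.0639  0.7808  0.9321] w 0.0162 turn [-0.     0.003 -0.005] shift [ 0.0021 -0.0005 -0.0034]
```

View pics/s4.png

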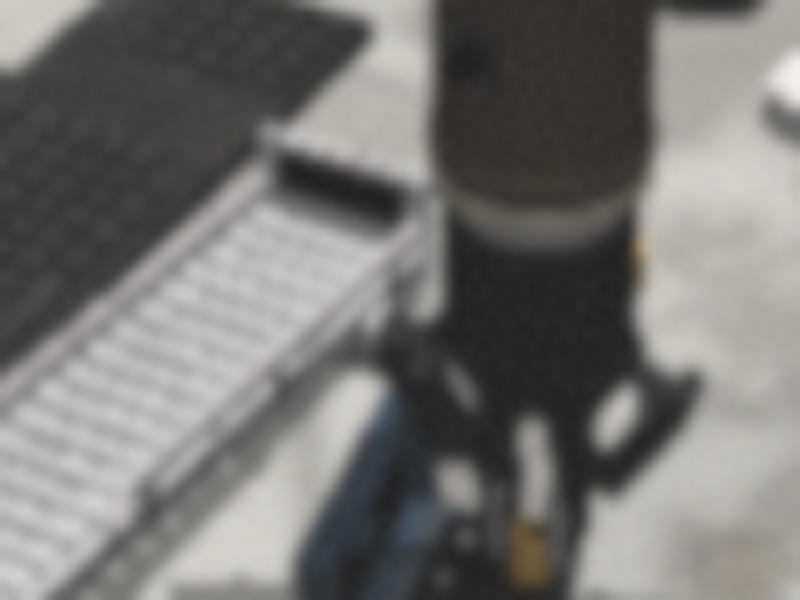

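apply_moves --motion '[[[0,0,0],[0.01,0,0],0.01],[[0,0,0],[0.022,0,0],0.01],[[0,0,0],[0.034,0,0],0.01],[[0,0,0],[0.046,0,0],0.01],[[0,0,0],[0.046,0,0],0.01]]'

```text
t: 5.95
tool_pos: [0.483, 0.019, 0.2395]
tcp_rot: [-3.126, -0.307, -0.004]
ft_force: [-0.0, 1.1, -0.9]
width: 0.0162
```

```bash
python3 plan.py .4367 .0107 .068 11.6; python3 - <<'E'
from bench import robot
from h import *
S=robot.snapshot("scene");save(S,"s5.png",(210,170,310,245),8)
T=robot.snapshot("top");save(T,"t5.png",(190,150,290,225),8)
E
```

```text
t 5.95 TCP [0.483  0.019  0.2395] F [-0.0262  1.0732 -0.9049] w 0.0162 turn [-0.    -0.002 -0.007] shift [-0.047  -0.0009 -0.0016]
```

View pics/s5.png

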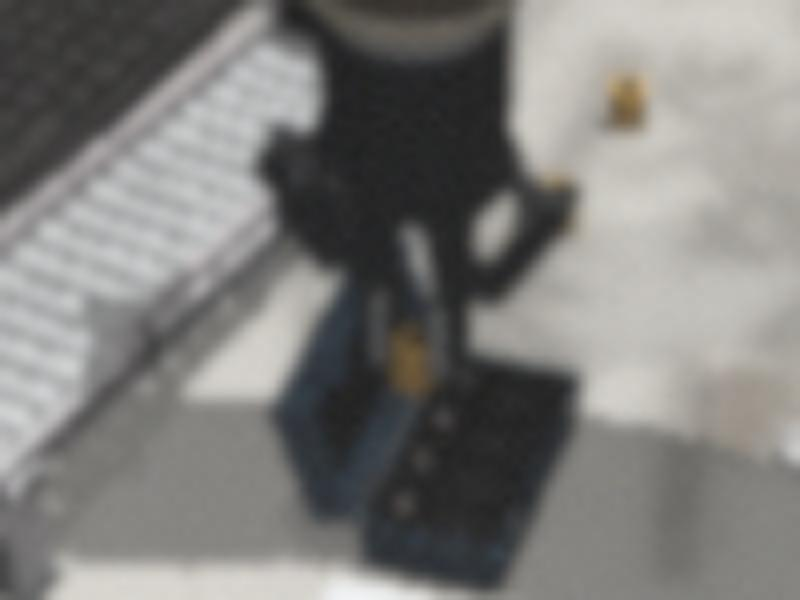

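View pics/t5.png

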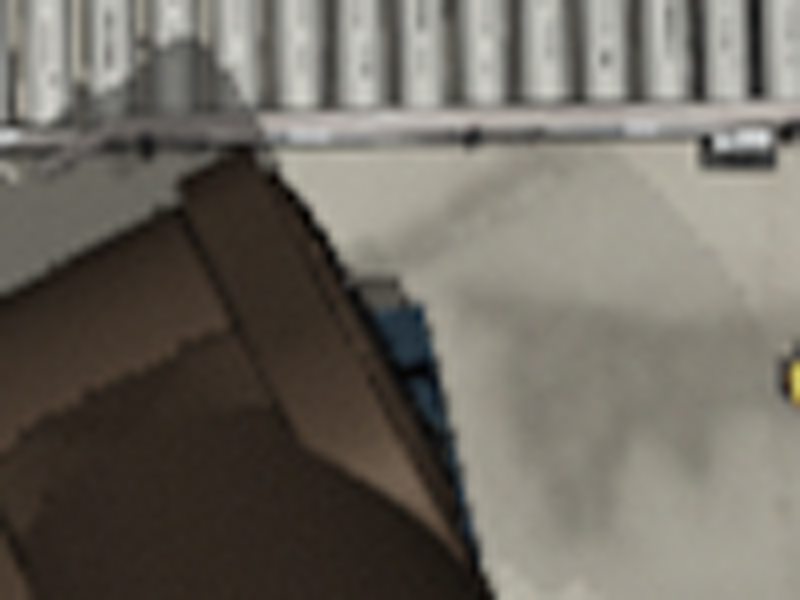

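apply_moves --motion '[[[0,0,0],[0.008,0,0],0.01],[[0,0,0],[0.015,0,0],0.01],[[0,0,0],[0.015,0,0],0.01],[[0,0,0],[-0.02,0,-0.01],0.01],[[0,0,0],[-0.05,0.02,-0.02],0.01]]'

```text
t: 6.55
tool_pos: [0.4346, -0.009, 0.259]
tcp_rot: [-3.124, -0.313, 0.001]
ft_force: [-0.2, -1.5, -0.2]
width: 0.0162
```

```bash
python3 plan.py .4644 -.025 .07 11.6; python3 - <<'E'
from bench import robot
from h import *
S=robot.snapshot("scene");save(S,"s5.png",(210,170,310,245),8)
E
```

```text
t 6.55 TCP [ 0.4346 -0.009   0.259 ] F [-0.2336 -1.4747 -0.1718] w 0.0162 turn [-0.001  0.001 -0.002] shift [0.026  0.0217 0.016 ]
```

View pics/s5.png

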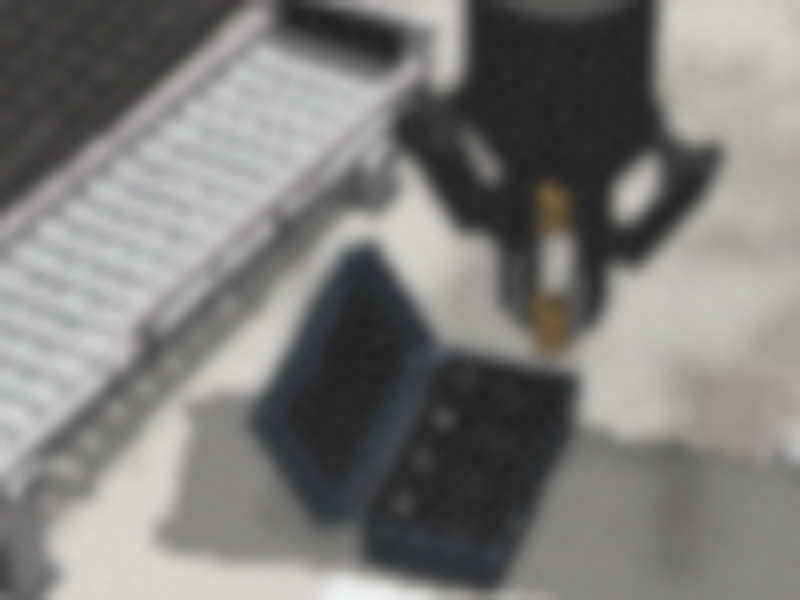

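apply_moves --motion '[[[0,0,0],[0.013,0.012,0],0.01],[[0,0,0],[0.026,0.0245,0.005],0.01],[[0,0,0],[0.026,0.0245,0.02],0.01],[[0,0,0],[0.026,0.0245,0.036],0.01],[[0,0,0],[0.026,0.0245,0.036],0.01]]'

```text
t: 7.1
tool_pos: [0.4654, -0.03, 0.2217]
tcp_rot: [-3.126, -0.307, 0.004]
ft_force: [-0.0, -0.2, -0.3]
width: 0.0164
```

```bash
python3 plan.py .465 -.0279 .038 11.6; python3 - <<'E'
from bench import robot
from h import *
S=robot.snapshot("scene");save(S,"s6.png",(230,180,310,240),10)
E
```

```text
t 7.1 TCP [ 0.4654 -0.03    0.2217] F [-0.0151 -0.1649 -0.3188] w 0.0164 turn [-0.001  0.003 -0.007] shift [ 0.0001 -0.0021  0.0107]
```

View pics/s6.png

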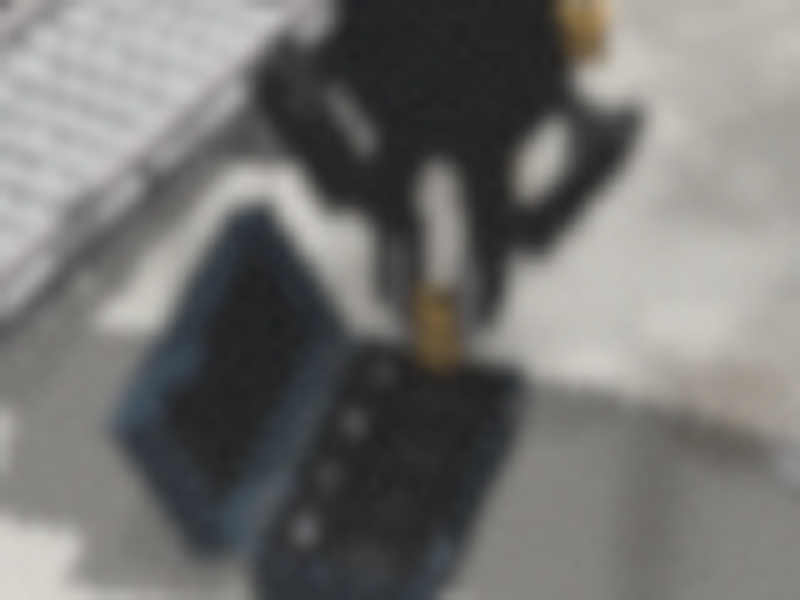

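apply_moves --motion '[[[0,0,0],[0,-0.002,0.004],0.01],[[0,0,0],[0,-0.002,0.009],0.01],[[0,0,0],[0,-0.002,0.013],0.01],[[0,0,0],[0,-0.002,0.016],0.01],[[0,0,0],[0,-0.002,0.016],0.01]]'

```text
t: 7.65
tool_pos: [0.4654, -0.0278, 0.2068]
tcp_rot: [3.126, 0.307, -0.001]
ft_force: [0.3, 0.3, 0.4]
width: 0.0161
```

```bash
python3 plan.py .465 -.0279 .030 11.6; python3 - <<'E'
from bench import robot
from h import *
S=robot.snapshot("scene");save(S,"s7.png",(230,180,310,240),10)
E
```

```text
t 7.65 TCP [ 0.4654 -0.0278  0.2068] F [0.3447 0.2521 0.4004] w 0.0161 turn [-0.     0.001 -0.006] shift [-0.0005 -0.      0.0038]
```

View pics/s7.png

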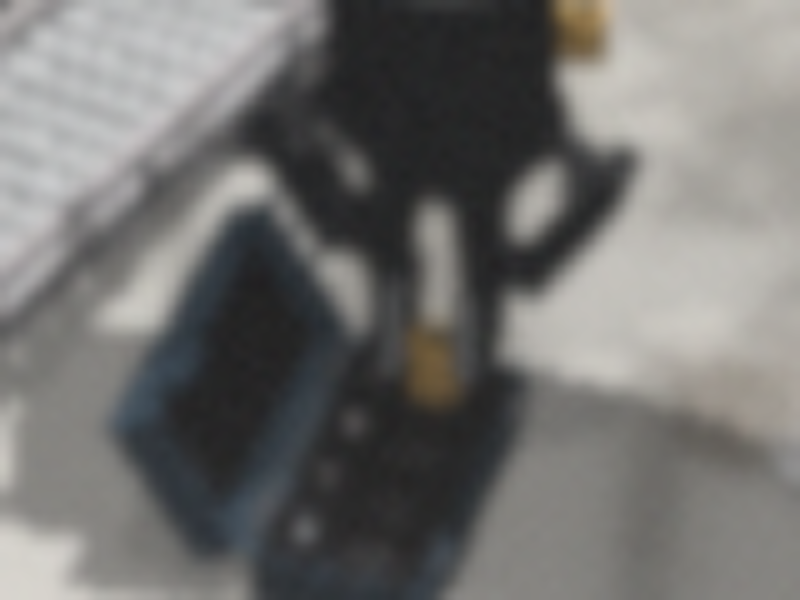

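apply_moves --motion '[[[0,0,0],[0,0,0.002],0.01],[[0,0,0],[0,0,0.004],0.01],[[0,0,0],[0,0,0.005],0.01],[[0,0,0],[0,0,0.005],0.01]]'

```text
t: 8.1
tool_pos: [0.4655, -0.0278, 0.2019]
tcp_rot: [3.127, 0.307, -0.0]
ft_force: [-0.2, -0.2, -0.3]
width: 0.0164
```

apply_moves --motion '[[[0,0,0],[0,0,0],0.026],[[0,0,0],[0,0,0],0.026],[[0,0,0],[0,0,-0.005],0.026],[[0,0,0],[0,0,-0.03],0.026],[[0,0,0],[0,0,-0.08],0.035]]'

```text
t: 8.6
tool_pos: [0.4644, -0.028, 0.281]
tcp_rot: [-3.125, -0.308, 0.009]
ft_force: [1.3, 0.5, -0.1]
width: 0.0348
```

```bash
python3 plan.py .513 -.159 .05 11.6; python3 - <<'E'
from bench import robot
from h import *
S=robot.snapshot("scene");save(S,"s8.png",(230,180,310,240),10)
E
```

```text
t 8.6 TCP [ 0.4644 -0.028   0.281 ] F [ 1.2974  0.5031 -0.1295] w 0.0348 turn [-0.002  0.006 -0.006] shift [0.0225 0.1381 0.0576]
```

View pics/s8.png

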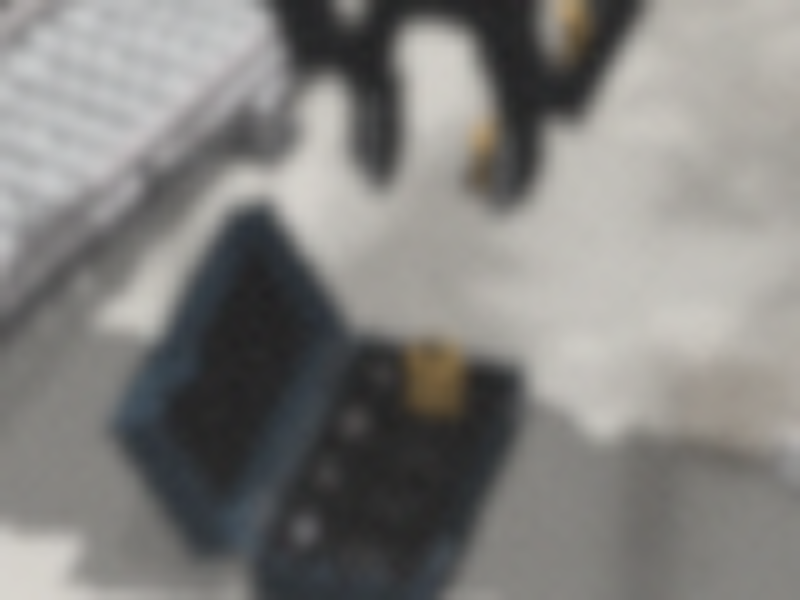

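apply_moves --motion '[[[0,0,0],[0.008,0.045,0],0.035],[[0,0,0],[0.016,0.09,0.01],0.035],[[0,0,0],[0.0225,0.13,0.04],0.035],[[0,0,0],[0.0225,0.1365,0.05],0.035],[[0,0,0],[0.0225,0.1365,0.056],0.035]]'

```text
t: 9.15
tool_pos: [0.5138, -0.1589, 0.2251]
tcp_rot: [-3.127, -0.302, 0.002]
ft_force: [-0.2, 0.9, 0.8]
width: 0.0347
```

```bash
python3 plan.py .5128 -.1575 .0105 11.6
```

```text
t 9.15 TCP [ 0.5138 -0.1589  0.2251] F [-0.1658  0.8729  0.8212] w 0.0347 turn [-0.     0.001 -0.01 ] shift [-0.0007 -0.0016  0.0416]
```

apply_moves --motion '[[[0,0,-0.01],[-0.0007,-0.0015,0.015],0.035],[[0,0,-0.01],[-0.0007,-0.0015,0.03],0.035],[[0,0,-0.01],[-0.0007,-0.0015,0.0415],0.035],[[0,0,-0.01],[-0.0007,-0.0015,0.0415],0.035],[[0,0,-0.01],[-0.0007,-0.0015,0.0415],0.01]]'

```text
t: 9.65
tool_pos: [0.5134, -0.1552, 0.1851]
tcp_rot: [-3.125, -0.325, -0.0]
ft_force: [-0.2, -0.0, 1.1]
width: 0.0216
```

apply_moves --motion '[[[0,0,0],[0,0,0],0.01],[[0,0,0],[0,0,0],0.01],[[0,0,0],[0,0,0],0.01]]'

```text
t: 9.95
tool_pos: [0.5136, -0.1559, 0.1853]
tcp_rot: [3.125, 0.323, 0.002]
ft_force: [-1.1, 0.8, 5.5]
width: 0.0168
```

```bash
python3 plan.py .5128 -.1575 .0105 11.6
```

```text
t 9.95 TCP [ 0.5136 -0.1559  0.1853] F [-1.1024  0.7793  5.4523] w 0.0168 turn [ 0.    -0.001  0.003] shift [-0.0011  0.0014  0.0018]
```

apply_moves --motion '[[[0,0,0],[0,0,-0.03],0.01],[[0,0,0],[-0.005,-0.03,-0.065],0.01],[[0,0,0],[-0.01,-0.075,-0.075],0.01],[[0,0,0],[-0.016,-0.12,-0.075],0.01],[[0,0,0],[-0.02,-0.15,-0.06],0.01]]'

```text
t: 10.45
tool_pos: [0.4627, -0.0107, 0.2466]
tcp_rot: [-3.125, -0.325, -0.007]
ft_force: [1.0, -0.2, -1.2]
width: 0.0165
```

```bash
python3 plan.py .459 .0014 .045 11.6
```

```text
t 10.45 TCP [ 0.4627 -0.0107  0.2466] F [ 0.994  -0.1917 -1.2271] w 0.0165 turn [ 0.    -0.004  0.005] shift [-0.0013 -0.0126  0.0286]
```

apply_moves --motion '[[[0,0,0],[-0.0013,-0.012,0.01],0.01],[[0,0,0],[-0.0013,-0.0126,0.02],0.01],[[0,0,0],[-0.0013,-0.0126,0.0286],0.01],[[0,0,0],[-0.0013,-0.0126,0.0286],0.01],[[0,0,0],[-0.0013,-0.0126,0.0286],0.01]]'

```text
t: 10.95
tool_pos: [0.4595, -0.0022, 0.2158]
tcp_rot: [3.125, 0.32, -0.001]
ft_force: [0.2, -0.9, -0.2]
width: 0.0164
```

```bash
python3 plan.py .459 .0014 .034 11.6; python3 - <<'E'
from bench import robot
from h import *
S=robot.snapshot("scene");save(S,"s9.png",(230,180,310,240),10)
E
```

```text
t 10.95 TCP [ 0.4595 -0.0022  0.2158] F [ 0.1845 -0.8993 -0.1557] w 0.0164 turn [0.    0.    0.002] shift [ 0.0003 -0.0036  0.0088]
```

View pics/s9.png

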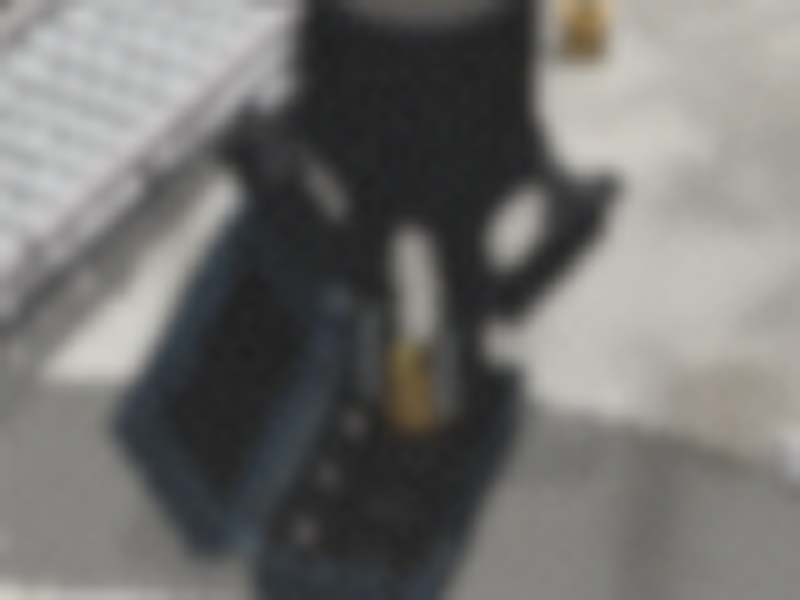

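apply_moves --motion '[[[0,0,0],[0,-0.0036,0],0.01],[[0,0,0],[0,-0.0036,0.004],0.01],[[0,0,0],[0,-0.0036,0.008],0.01],[[0,0,0],[0,-0.0036,0.0088],0.01],[[0,0,0],[0,-0.0036,0.0088],0.01]]'

```text
t: 11.5
tool_pos: [0.4583, 0.0023, 0.207]
tcp_rot: [3.125, 0.323, -0.001]
ft_force: [-0.6, 0.3, -0.2]
width: 0.0166
```

```bash
python3 plan.py .459 .0014 .030 11.6; python3 plan.py .459 .0014 .030 11.6
```

```text
t 11.5 TCP [0.4583 0.0023 0.207 ] F [-0.6155  0.2595 -0.2187] w 0.0166 turn [-0.     0.001  0.004] shift [0.0005 0.0011 0.004 ]
t 11.5 TCP [0.4583 0.0023 0.207 ] F [-0.6155  0.2595 -0.2187] w 0.0166 turn [-0.     0.001  0.004] shift [0.0005 0.0011 0.004 ]
```

apply_moves --motion '[[[0,0,0],[0,0.001,0.002],0.01],[[0,0,0],[0,0.001,0.004],0.01],[[0,0,0],[0,0.001,0.004],0.01],[[0,0,0],[0,0.001,0.004],0.026],[[0,0,0],[0,0.001,0.004],0.026]]'

```text
t: 12.0
tool_pos: [0.4587, 0.0014, 0.2033]
tcp_rot: [3.125, 0.323, 0.0]
ft_force: [0.0, -1.0, 0.5]
width: 0.0257
```

apply_moves --motion '[[[0,0,0],[0,0,-0.003],0.028],[[0,0,0],[0,0,-0.02],0.028],[[0,0,0],[0,0,-0.06],0.035],[[0,0,0],[0.0,0.03,-0.08],0.035],[[0,0,0],[0.01,0.07,-0.08],0.035]]'

```text
t: 12.5
tool_pos: [0.4831, -0.064, 0.2866]
tcp_rot: [3.124, 0.329, 0.007]
ft_force: [1.0, 1.3, 0.2]
width: 0.0348
```

```bash
python3 plan.py .5195 -.2385 .07 11.6; python3 - <<'E'
from bench import robot
from h import *
S=robot.snapshot("scene");save(S,"s10.png",(230,180,310,240),10)
E
```

```text
t 12.5 TCP [ 0.4831 -0.064   0.2866] F [1.0222 1.3279 0.1681] w 0.0348 turn [ 0.001 -0.004  0.008] shift [-0.001   0.1782  0.0438]
```

View pics/s10.png

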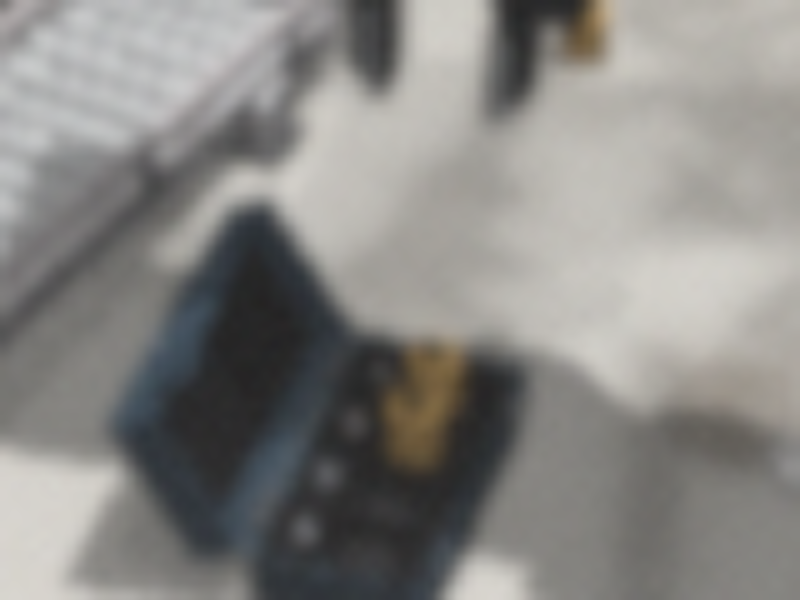

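apply_moves --motion '[[[0,0,0],[0,0.045,0],0.035],[[0,0,0],[0,0.09,0],0.035],[[0,0,0],[-0.001,0.135,0.01],0.035],[[0,0,0],[-0.001,0.17,0.03],0.035],[[0,0,0],[-0.001,0.178,0.044],0.035]]'

```text
t: 13.05
tool_pos: [0.5176, -0.2446, 0.238]
tcp_rot: [3.124, 0.313, -0.001]
ft_force: [-0.1, -0.1, -0.9]
width: 0.0351
```

apply_moves --motion '[[[0,0,0],[0,0,0],0.035],[[0,0,0],[0,0,0],0.035]]'

```text
t: 13.25
tool_pos: [0.5181, -0.2381, 0.2392]
tcp_rot: [-3.123, -0.325, 0.001]
ft_force: [-0.8, 0.6, 0.4]
width: 0.0353
```

```bash
python3 plan.py .5200 -.2393 .012 11.6
```

```text
t 13.25 TCP [ 0.5181 -0.2381  0.2392] F [-0.804   0.5874  0.3775] w 0.0353 turn [-0.001  0.     0.005] shift [0.0016 0.0017 0.0542]
```

apply_moves --motion '[[[0,0,0],[0.0015,0.001,0.02],0.035],[[0,0,0],[0.0015,0.001,0.04],0.035],[[0,0,0],[0.0015,0.001,0.053],0.035],[[0,0,0],[0.0015,0.001,0.055],0.035],[[0,0,0],[0.0015,0.001,0.055],0.01]]'

```text
t: 13.75
tool_pos: [0.52, -0.2394, 0.1847]
tcp_rot: [-3.125, -0.325, -0.0]
ft_force: [0.0, 0.6, -0.4]
width: 0.0215
```

apply_moves --motion '[[[0,0,0],[0,0,0],0.01],[[0,0,0],[0,0,0],0.01],[[0,0,0],[0,0,0],0.01],[[0,0,0],[0,0,0],0.01]]'

```text
t: 14.15
tool_pos: [0.5201, -0.2403, 0.185]
tcp_rot: [3.124, 0.323, 0.002]
ft_force: [-1.2, 1.6, 6.1]
width: 0.0166
```

```bash
python3 plan.py .5200 -.2393 .012 11.6
```

```text
t 14.15 TCP [ 0.5201 -0.2403  0.185 ] F [-1.1904  1.5628  6.108 ] w 0.0166 turn [ 0.001 -0.001  0.003] shift [ 0.0001 -0.001  -0.    ]
```

apply_moves --motion '[[[0,0,0],[0,0,-0.03],0.01],[[0,0,0],[-0.002,-0.03,-0.065],0.01],[[0,0,0],[-0.004,-0.075,-0.075],0.01],[[0,0,0],[-0.006,-0.12,-0.075],0.01],[[0,0,0],[-0.008,-0.165,-0.075],0.01]]'

```text
t: 14.65
tool_pos: [0.4777, -0.0791, 0.2599]
tcp_rot: [3.125, 0.321, 0.002]
ft_force: [1.5, 0.6, -0.9]
width: 0.0165
```

```bash
python3 plan.py .4538 .0269 .05 11.6
```

```text
t 14.65 TCP [ 0.4777 -0.0791  0.2599] F [ 1.5032  0.582  -0.8851] w 0.0165 turn [ 0.001 -0.001  0.002] shift [-0.0019 -0.1087  0.0369]
```

apply_moves --motion '[[[0,0,0],[0,-0.045,0.005],0.01],[[0,0,0],[-0.001,-0.085,0.015],0.01],[[0,0,0],[-0.002,-0.1,0.03],0.01],[[0,0,0],[-0.002,-0.1,0.037],0.01],[[0,0,0],[-0.002,-0.1,0.037],0.01]]'

```text
t: 15.15
tool_pos: [0.4556, 0.0167, 0.2216]
tcp_rot: [3.124, 0.324, -0.003]
ft_force: [-0.2, -0.3, -0.9]
width: 0.0162
```

apply_moves --motion '[[[0,0,0],[0,0,0],0.01],[[0,0,0],[0,0,0],0.01]]'

```text
t: 15.35
tool_pos: [0.4563, 0.016, 0.2226]
tcp_rot: [3.125, 0.319, 0.001]
ft_force: [-0.5, -0.7, -0.2]
width: 0.0161
```

```bash
python3 plan.py .4538 .0269 .034 11.6
```

```text
t 15.35 TCP [0.4563 0.016  0.2226] F [-0.5071 -0.7408 -0.2278] w 0.0161 turn [ 0.    -0.001  0.001] shift [-0.0003 -0.0112  0.0156]
```

apply_moves --motion '[[[0,0,0],[0,-0.011,0],0.01],[[0,0,0],[0,-0.011,0.003],0.01],[[0,0,0],[0,-0.011,0.009],0.01],[[0,0,0],[0,-0.011,0.0156],0.01],[[0,0,0],[0,-0.011,0.0156],0.01]]'

```text
t: 15.85
tool_pos: [0.4532, 0.0277, 0.2056]
tcp_rot: [3.125, 0.323, -0.003]
ft_force: [0.4, 0.1, -0.1]
width: 0.0163
```

```bash
python3 plan.py .4538 .0269 .030 11.6
```

```text
t 15.85 TCP [0.4532 0.0277 0.2056] F [ 0.3872  0.0921 -0.1252] w 0.0163 turn [-0.     0.002  0.003] shift [0.0005 0.0009 0.0026]
```

apply_moves --motion '[[[0,0,0],[0,0.001,0.0015],0.01],[[0,0,0],[0,0.001,0.003],0.01],[[0,0,0],[0,0.001,0.003],0.01],[[0,0,0],[0,0.001,0.003],0.026],[[0,0,0],[0,0.001,0.003],0.026]]'

```text
t: 16.35
tool_pos: [0.4539, 0.0269, 0.2037]
tcp_rot: [3.125, 0.323, 0.001]
ft_force: [-0.0, 0.6, -0.4]
width: 0.0262
```

apply_moves --motion '[[[0,0,0],[0,0,-0.003],0.028],[[0,0,0],[0,0,-0.02],0.028],[[0,0,0],[0,0,-0.06],0.028],[[0,0,0],[0,0.04,-0.09],0.01],[[0,0,0],[0,0.08,-0.09],0.0]]'

```text
t: 16.85
tool_pos: [0.4717, -0.0511, 0.2978]
tcp_rot: [3.123, 0.328, 0.011]
ft_force: [1.5, 0.0, -0.2]
width: 0.0005
```

```bash
python3 - <<'E'
from bench import robot
from h import *
S=robot.snapshot("scene");save(S,"s11.png",(230,180,310,240),10)
T=robot.snapshot("top");save(T,"t11.png",(80,120,340,290),3)
E
```

```text
(no output)
```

View pics/s11.png

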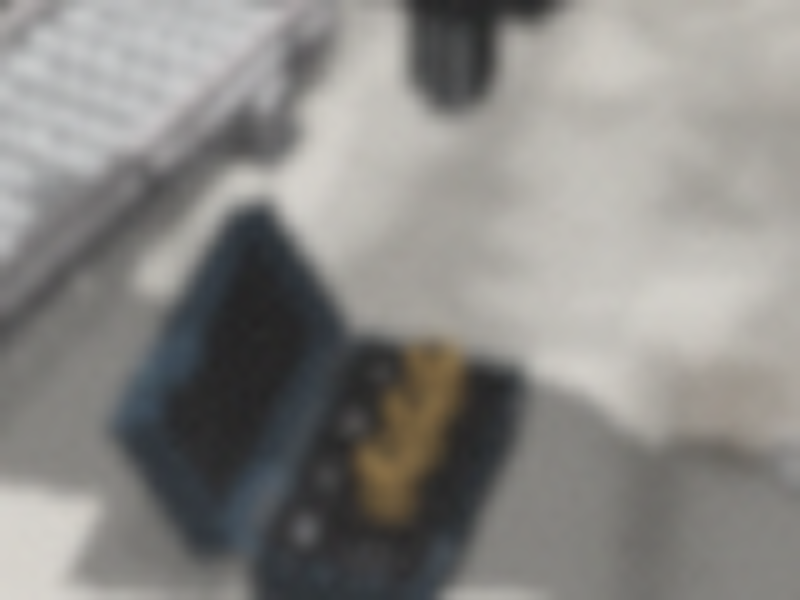

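View pics/t11.png

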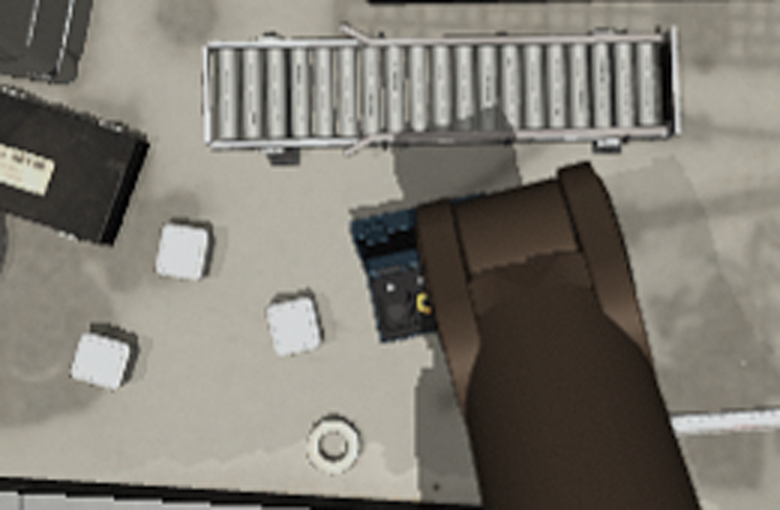

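apply_moves --motion '[[[0,0,0.15],[0.01,0,-0.01],0],[[0,0,0.3],[0.02,-0.005,-0.02],0],[[0,0,0.45],[0.03,-0.01,-0.02],0],[[0,0,0.6],[0.04,-0.015,-0.02],0],[[0,0,0.75],[0.05,-0.02,-0.02],0]]'

```text
t: 17.45
tool_pos: [0.5151, -0.021, 0.3137]
tcp_rot: [3.023, -0.853, -0.0]
ft_force: [-0.2, -0.1, 0.3]
width: -0.0002
```

```bash
python3 plan.py .556 .035 .12 -78.4;python3 - <<'E'
import cv2
from h import *
b=cv2.imread("pics/top0.png");h=cv2.cvtColor(b,cv2.COLOR_BGR2HSV);m=cv2.inRange(h,(15,90,60),(40,255,255))
n,l,s,c=cv2.connectedComponentsWithStats(m);print([(c[i].round(),s[i,4]) for i in range(1,n) if s[i,4]>5])
E
```

```text
t 17.45 TCP [ 0.5151 -0.021   0.3137] F [-0.2105 -0.0767  0.2587] w -0.0002 turn [0.    0.    0.818] shift [ 0.0056 -0.0691  0.0207]
[(array([148.,  83.]), np.int32(156)), (array([323., 194.]), np.int32(36)), (array([291., 197.]), np.int32(36)), (array([321., 226.]), np.int32(36))]
```

apply_moves --motion '[[[0,0,0.15],[0.001,-0.017,0],0],[[0,0,0.3],[0.002,-0.034,0],0],[[0,0,0.45],[0.003,-0.05,0],0],[[0,0,0.6],[0.005,-0.065,0.01],0],[[0,0,0.75],[0.0055,-0.069,0.02],0]]'

```text
t: 17.95
tool_pos: [0.556, 0.0367, 0.2935]
tcp_rot: [-2.501, 1.898, -0.0]
ft_force: [-0.4, 0.5, -0.5]
width: 0.0002
```

apply_moves --motion '[[[0,0,0.07],[0,0,0],0],[[0,0,0.07],[0,0,0],0]]'

```text
t: 18.15
tool_pos: [0.5551, 0.0353, 0.2931]
tcp_rot: [2.438, -1.98, -0.001]
ft_force: [-0.5, 0.3, 0.2]
width: -0.0002
```

```bash
python3 plan.py .556 .035 .055 -78.4;python3 - <<'E'
from bench import robot
from h import *
S=robot.snapshot("scene");save(S,"s12.png",(210,160,310,235),8)
E
```

```text
t 18.15 TCP [0.5551 0.0353 0.2931] F [-0.4763  0.2682  0.1914] w -0.0002 turn [0.001 0.    0.004] shift [ 0.0005 -0.0009  0.0651]
```

View pics/s12.png

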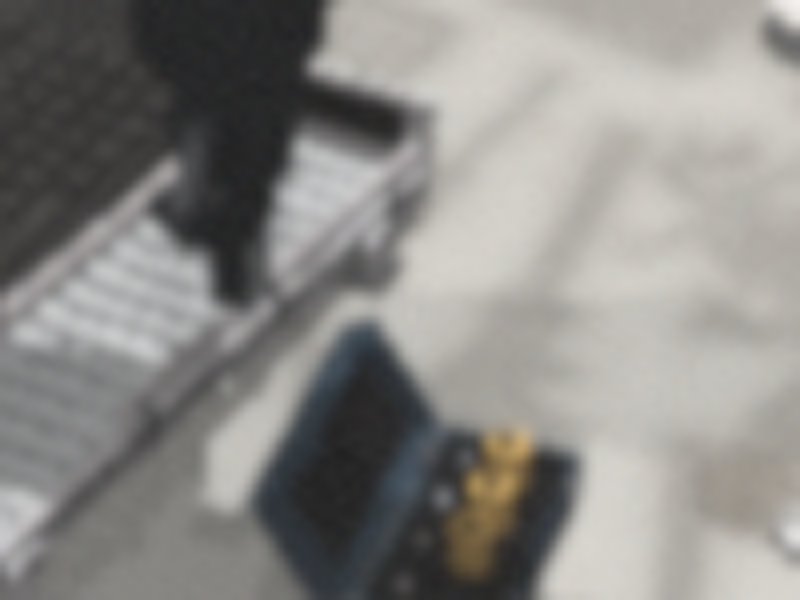

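apply_moves --motion '[[[0,0,0],[0,-0.001,0.03],0],[[0,0,0],[0,-0.001,0.06],0],[[0,0,0],[0,-0.001,0.065],0],[[0,0,0],[0,0.01,0.065],0],[[0,0,0],[0,0.02,0.065],0]]'

```text
t: 18.7
tool_pos: [0.537, 0.0307, 0.2306]
tcp_rot: [-2.436, 1.977, -0.006]
ft_force: [5.0, 1.0, 5.0]
width: -0.0004
```

apply_moves --motion '[[[0,0,0],[0,0.01,0],0],[[0,0,0],[0,0.02,-0.003],0],[[0,0,0],[0,0.03,-0.008],0],[[0,0,0],[0,0.035,-0.015],0],[[0,0,0],[0,0.035,-0.015],0]]'

```text
t: 19.2
tool_pos: [0.5009, 0.023, 0.2447]
tcp_rot: [-2.438, 1.981, -0.001]
ft_force: [0.3, 0.1, 0.4]
width: 0.0001
```

```bash
python3 plan.py .556 .035 .055 -78.4;python3 - <<'E'
from bench import robot
from h import *
S=robot.snapshot("scene");save(S,"s13.png",(210,160,310,235),8)
E
```

```text
t 19.2 TCP [0.5009 0.023  0.2447] F [0.2694 0.077  0.4234] w 0.0001 turn [-0.    -0.     0.004] shift [-0.0004 -0.0564  0.0168]
```

View pics/s13.png

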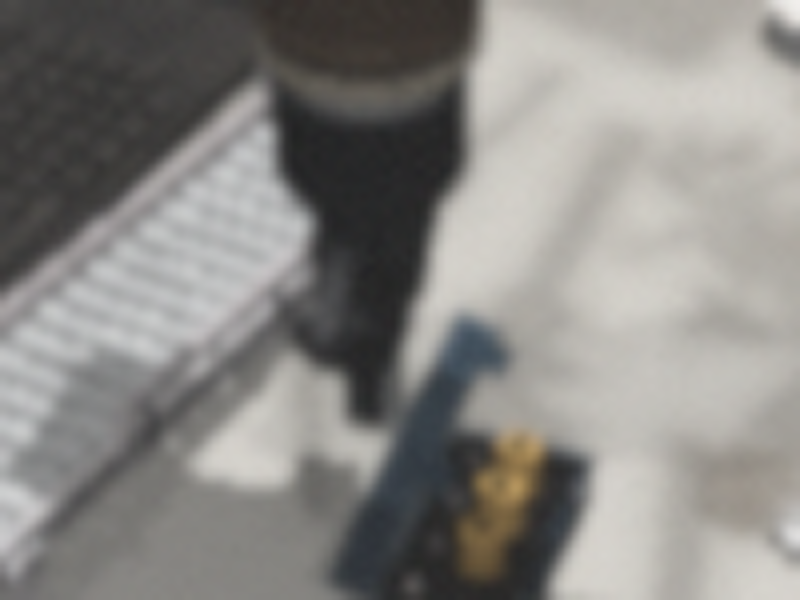

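apply_moves --motion '[[[0,0,0],[0,0.006,-0.004],0],[[0,0,0],[0,0.014,-0.008],0],[[0,0,0],[0,0.024,-0.009],0],[[0,0,0],[0,0.034,-0.005],0],[[0,0,0],[0,0.034,-0.005],0]]'

```text
t: 19.75
tool_pos: [0.4663, 0.0159, 0.2479]
tcp_rot: [2.437, -1.979, -0.003]
ft_force: [0.2, -0.1, -0.6]
width: -0.0001
```

```bash
python3 plan.py .4465 .0127 .055 -78.4;python3 - <<'E'
from bench import robot
from h import *
S=robot.snapshot("scene");save(S,"s14.png",(210,160,310,235),8)
E
```

```text
t 19.75 TCP [0.4663 0.0159 0.2479] F [ 0.2351 -0.142  -0.5862] w -0.0001 turn [ 0.003 -0.     0.004] shift [-0.001  0.02   0.02 ]
```

View pics/s14.png

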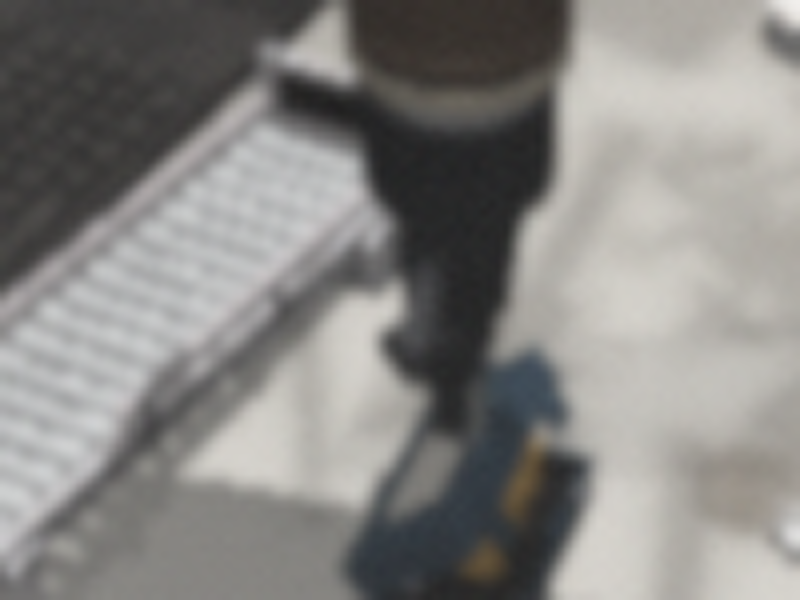

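apply_moves --motion '[[[0,0,0],[0,0.008,0.004],0],[[0,0,0],[0,0.014,0.01],0],[[0,0,0],[0,0.019,0.015],0],[[0,0,0],[0,0.021,0.02],0],[[0,0,0],[0,0.021,0.02],0]]'

```text
t: 20.3
tool_pos: [0.4471, 0.0119, 0.2278]
tcp_rot: [2.438, -1.98, -0.002]
ft_force: [-0.3, 0.5, 0.6]
width: 0.0001
```

apply_moves --motion '[[[0,0,0],[0,0,0.002],0],[[0,0,0],[0,0,0.004],0],[[0,0,0],[0,0,0.006],0],[[0,0,0],[0,0,0.007],0],[[0,0,0],[0,0,0.007],0]]'

```text
t: 20.8
tool_pos: [0.448, 0.0121, 0.2215]
tcp_rot: [-2.439, 1.98, -0.0]
ft_force: [0.1, 0.6, -0.1]
width: 0.0002
```

```bash
python3 plan.py .4465 .0127 .055 -78.4;python3 - <<'E'
from bench import robot
from h import *
S=robot.snapshot("scene");save(S,"s15.png",(210,160,310,235),8)
E
```

```text
t 20.8 TCP [0.448  0.0121 0.2215] F [ 0.1043  0.631  -0.1399] w 0.0002 turn [-0.    -0.     0.004] shift [-0.0009  0.0013 -0.0065]
```

View pics/s15.png

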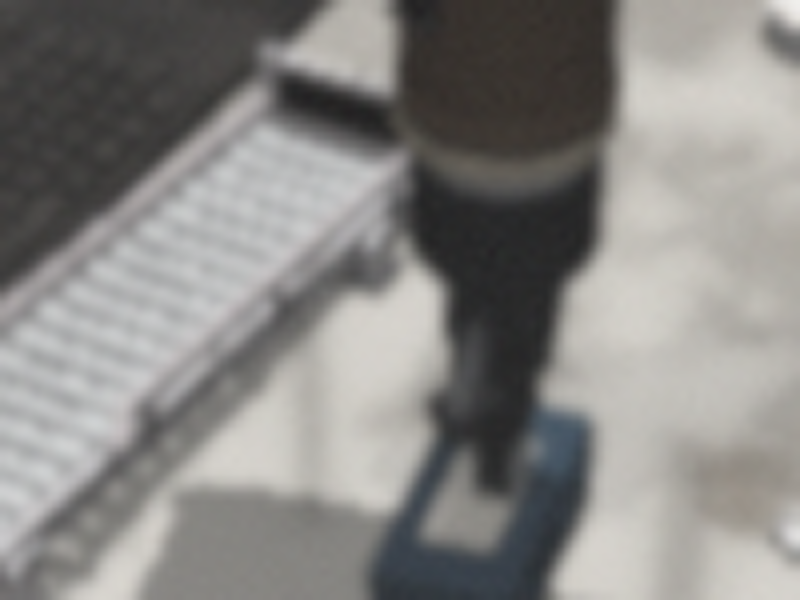

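apply_moves --motion '[[[0,0,0],[0,0.002,0.002],0],[[0,0,0],[0,0.002,0.003],0],[[0,0,0],[0,0.002,0.004],0],[[0,0,0],[0,0.002,0.005],0]]'

```text
t: 21.25
tool_pos: [0.4458, 0.0117, 0.2185]
tcp_rot: [-2.438, 1.98, -0.002]
ft_force: [-12.4, -1.0, 56.8]
width: 0.0001
```

apply_moves --motion '[[[0,0,0],[0,0,0.001],0],[[0,0,0],[0,0,0.001],0]]'

```text
t: 21.45
tool_pos: [0.4457, 0.0117, 0.2185]
tcp_rot: [-2.438, 1.98, -0.003]
ft_force: [-15.3, -1.3, 58.1]
width: 0.0002
```

apply_moves --motion '[[[0,0,0],[0,0,-0.01],0],[[0,0,0],[0,0,-0.05],0],[[0,0,-0.15],[0,0,-0.09],0.04],[[0,0,-0.3],[0.03,0,-0.1],0.08],[[0,0,-0.45],[0.08,0,-0.1],0.085]]'

```text
t: 21.95
tool_pos: [0.462, -0.0591, 0.318]
tcp_rot: [-2.811, 1.396, -0.007]
ft_force: [1.1, -0.1, -0.4]
width: 0.0429
```

apply_moves --motion '[[[0,0,-0.15],[0.04,0,0],0.085],[[0,0,-0.3],[0.08,0,0],0.085],[[0,0,-0.45],[0.1,0,0],0.085],[[0,0,-0.6],[0.12,0,0],0.085],[[0,0,-0.75],[0.12,0,0],0.085]]'

```text
t: 22.45
tool_pos: [0.5336, -0.1596, 0.3152]
tcp_rot: [3.128, -0.283, 0.001]
ft_force: [-0.8, -0.1, -0.9]
width: 0.0851
```

```bash
python3 - <<'E'
from bench import robot
from h import *
S=robot.snapshot("scene");save(S,"s16.png",(210,180,310,255),8)
T=robot.snapshot("top");save(T,"t16.png",(190,170,260,240),8)
save(T,"t16b.png",(80,120,340,290),3)
print(robot.get_state()["tool_pos"])
E
```

```text
[ 0.5326 -0.1576  0.3151]
```

View pics/s16.png

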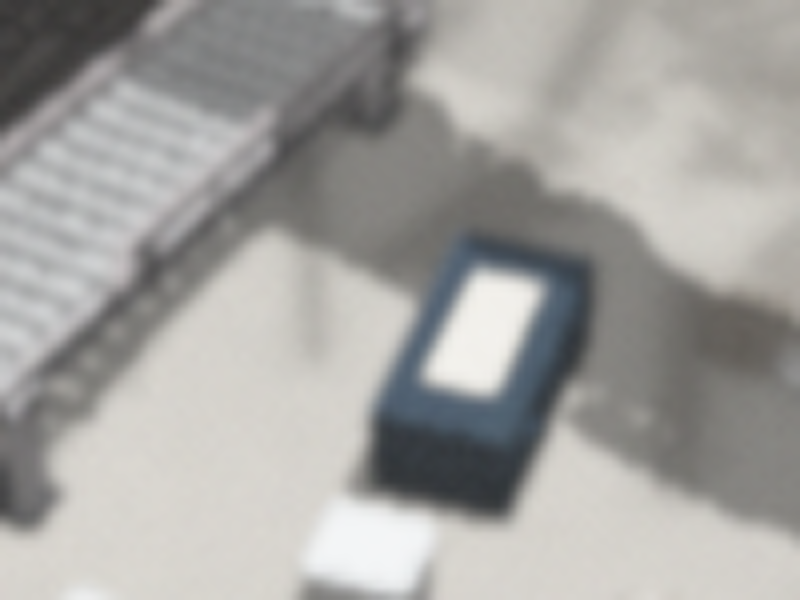

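View pics/t16.png

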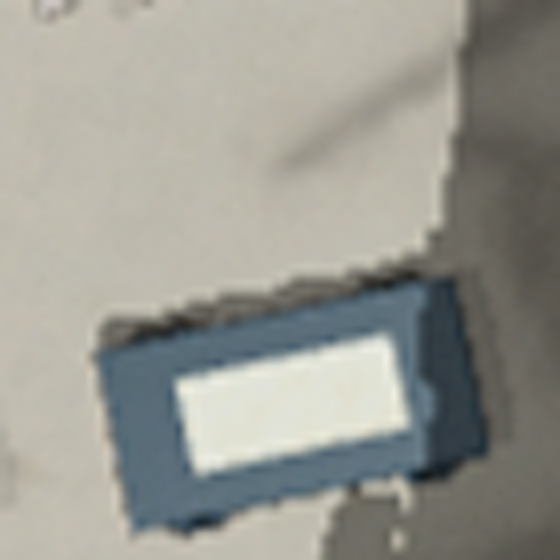

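View pics/t16b.png

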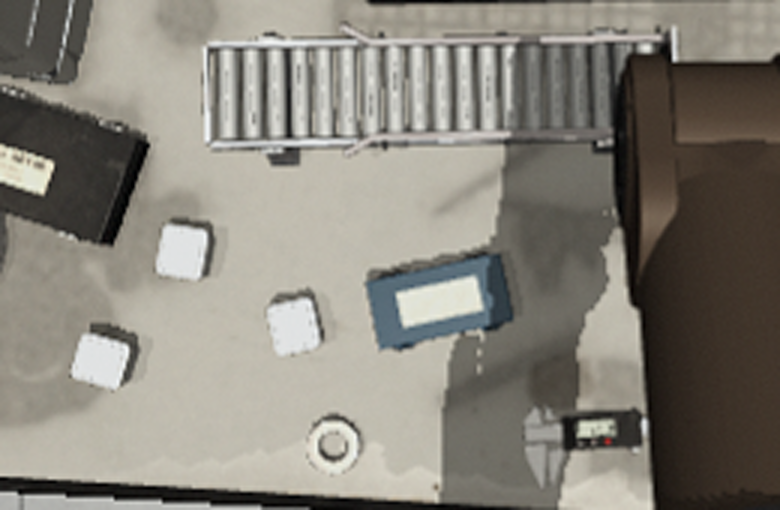

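```bash
python3 - <<'E'
from bench import robot
from h import *
T=robot.snapshot("top")
C=[onz(T,np.array(q)/8+[190,170]-.5,.046)[:2] for q in [(98,352),(132,530),(488,452),(456,278)]]
C=np.array(C);print(C,C.mean(0))
for i in range(4):
    e=C[(i+1)%4]-C[i];print(np.linalg.norm(e),np.degrees(np.arctan2(e[1],e[0])))
E
```

```text
[[ 0.4733  0.0774]
 [ 0.4162  0.067 ]
 [ 0.4391 -0.0472]
 [ 0.495  -0.0379]] [0.4559 0.0148]
0.057963201010739436 -169.74550755325978
0.1165443385985069 -78.6787188602371
0.05670347108116902 9.498129773231257
0.11727615304496153 100.69670702763392
```

```bash
python3 plan.py .456 .0148 .08 10.5
```

```text
t 22.6 TCP [ 0.5325 -0.157   0.3152] F [ 0.0906 -0.5659  0.4078] w 0.0848 turn [-0.001  0.001 -0.37 ] shift [-0.1069 -0.1546  0.0624]
```

apply_moves --motion '[[[0,0,-0.1],[-0.025,-0.035,0.01],0.085],[[0,0,-0.2],[-0.05,-0.07,0.02],0.085],[[0,0,-0.3],[-0.075,-0.105,0.035],0.085],[[0,0,-0.37],[-0.095,-0.14,0.05],0.085],[[0,0,-0.37],[-0.107,-0.154,0.06],0.085]]'

```text
t: 23.1
tool_pos: [0.4536, 0.0177, 0.2551]
tcp_rot: [-3.126, -0.297, 0.001]
ft_force: [0.3, -0.1, 0.4]
width: 0.0853
```

apply_moves --motion '[[[0,0,0],[0,0,0],0.085],[[0,0,0],[0,0,0],0.085]]'

```text
t: 23.3
tool_pos: [0.4554, 0.0143, 0.2558]
tcp_rot: [3.128, 0.291, -0.0]
ft_force: [-0.2, -0.2, 0.9]
width: 0.0849
```

```bash
python3 plan.py .456 .0148 .010 10.5
```

```text
t 23.3 TCP [0.4554 0.0143 0.2558] F [-0.2073 -0.2135  0.8609] w 0.0849 turn [0.001 0.    0.002] shift [ 0.0007 -0.0005  0.0728]
```

apply_moves --motion '[[[0,0,0],[0.0007,0,0.02],0.085],[[0,0,0],[0.0007,0,0.045],0.085],[[0,0,0],[0.0007,0,0.065],0.085],[[0,0,0],[0.0007,0,0.074],0.085],[[0,0,0],[0.0007,0,0.074],0.085]]'

```text
t: 23.8
tool_pos: [0.4563, 0.0134, 0.1811]
tcp_rot: [3.128, 0.29, -0.002]
ft_force: [0.9, 0.5, 0.0]
width: 0.0852
```

apply_moves --motion '[[[0,0,0],[0,0,0],0.05],[[0,0,0],[0,0,0],0.05],[[0,0,0],[0,0,0],0.05],[[0,0,0],[0,0,0],0.05],[[0,0,0],[0,0,0],0.05]]' --grip_force 70

```text
t: 24.3
tool_pos: [0.4563, 0.014, 0.1827]
tcp_rot: [3.127, 0.293, 0.002]
ft_force: [-2.2, -0.1, 7.1]
width: 0.0589
```

```bash
python3 plan.py .456 .0148 .010 10.5
```

```text
t 24.3 TCP [0.4563 0.014  0.1827] F [-2.165  -0.1297  7.0736] w 0.0589 turn [ 0.001 -0.001  0.003] shift [-0.0001 -0.0009 -0.0003]
```

apply_moves --motion '[[[0,0,0],[0,0,-0.015],0.05],[[0,0,0],[0,0,-0.04],0.05],[[0,0,0],[0,0,-0.07],0.05],[[0,0,0],[0,0,-0.1],0.05],[[0,0,0],[0,0,-0.12],0.05]]'

```text
t: 24.8
tool_pos: [0.456, 0.0142, 0.3039]
tcp_rot: [3.128, 0.293, 0.003]
ft_force: [1.3, 0.4, -7.1]
width: 0.0589
```

```bash
python3 plan.py .631 .148 .142 1.9 7
```

```text
t 24.8 TCP [0.456  0.0142 0.3039] F [ 1.2741  0.3759 -7.1237] w 0.0589 turn [0.122 0.012 0.154] shift [ 0.1929 -0.0782 -0.0096]
```

apply_moves --motion '[[[0.025,0,0.03],[0.035,-0.014,0],0.05],[[0.05,0,0.06],[0.075,-0.03,0],0.05],[[0.075,0,0.09],[0.115,-0.046,0],0.05],[[0.1,0.01,0.12],[0.155,-0.062,-0.005],0.05],[[0.122,0.012,0.154],[0.185,-0.076,-0.01],0.05]]'

```text
t: 25.3
tool_pos: [0.6252, 0.1241, 0.3117]
tcp_rot: [-3.018, -0.047, -0.001]
ft_force: [-0.4, 0.3, -6.0]
width: 0.0589
```

apply_moves --motion '[[[0,0,0],[0.005,0,0],0.05],[[0,0,0],[0.005,0,0],0.05],[[0,0,0],[0.005,0,0],0.05]]'

```text
t: 25.6
tool_pos: [0.6279, 0.1225, 0.3111]
tcp_rot: [-3.02, -0.049, 0.002]
ft_force: [-0.5, 0.4, -5.8]
width: 0.059
```

```bash
python3 plan.py .631 .148 .105 1.9 7;python3 - <<'E'
from bench import robot
from h import *
S=robot.snapshot("scene");save(S,"s17.png",(170,160,290,250),6)
T=robot.snapshot("top");save(T,"t17.png",(130,110,320,240),4)
E
```

```text
t 25.6 TCP [0.6279 0.1225 0.3111] F [-0.5339  0.4006 -5.8475] w 0.059 turn [ 0.001  0.003 -0.001] shift [ 0.0033 -0.0001  0.0347]
```

View pics/s17.png

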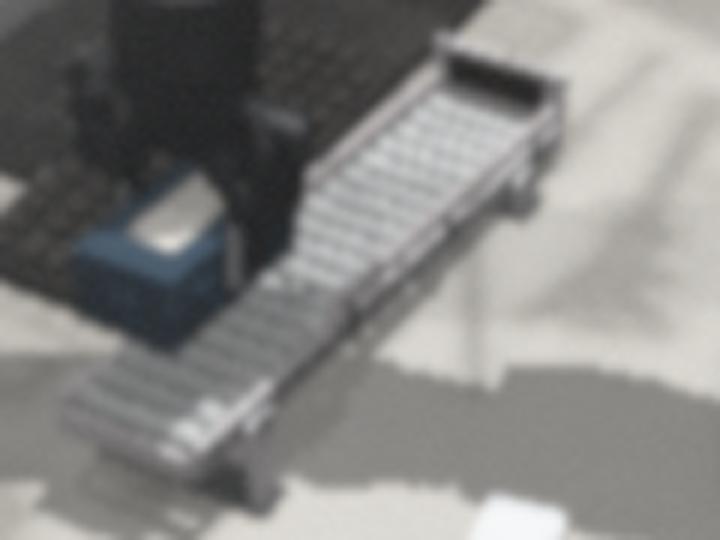

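View pics/t17.png

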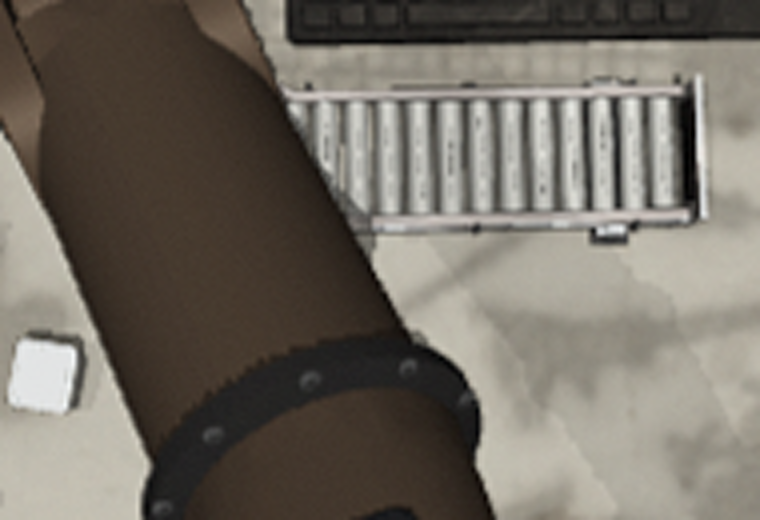

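apply_moves --motion '[[[0,0,0],[0.003,0,0.01],0.05],[[0,0,0],[0.003,0,0.02],0.05],[[0,0,0],[0.003,0,0.03],0.05],[[0,0,0],[0.003,0,0.035],0.05],[[0,0,0],[0.003,0,0.035],0.05]]'

```text
t: 26.2
tool_pos: [0.6312, 0.1279, 0.2754]
tcp_rot: [-3.019, -0.05, 0.003]
ft_force: [-1.5, 0.1, -6.4]
width: 0.0589
```

```bash
python3 plan.py .631 .148 .082 1.9 7;python3 - <<'E'
from bench import robot
from h import *
S=robot.snapshot("scene")
y=np.array([-.033*np.cos(np.radians(7)),.9925,.1219]);x=np.array([.9995,.033,0]);c=np.array([.631,.149,.072])
P=[c+x*a+y*b for a,b in [(-.05,.06),(.05,.06),(-.05,-.325),(.05,-.325),(0,.06),(-.03,.059),(.03,.059)]]
print(proj(S,P))
save(S,"s18.png",(170,160,290,250),6,[*proj(S,P)])
E
```

```text
t 26.2 TCP [0.6312 0.1279 0.2754] F [-1.5037  0.0525 -6.3677] w 0.0589 turn [ 0.     0.004 -0.   ] shift [-0.0003  0.0036  0.0214]
[[203.3732 235.5369]
 [176.6498 225.1687]
 [262.0509 180.9275]
 [238.3285 173.4494]
 [189.822  230.2854]
 [198.0907 233.2524]
 [182.0624 227.0375]]
```

View pics/s18.png

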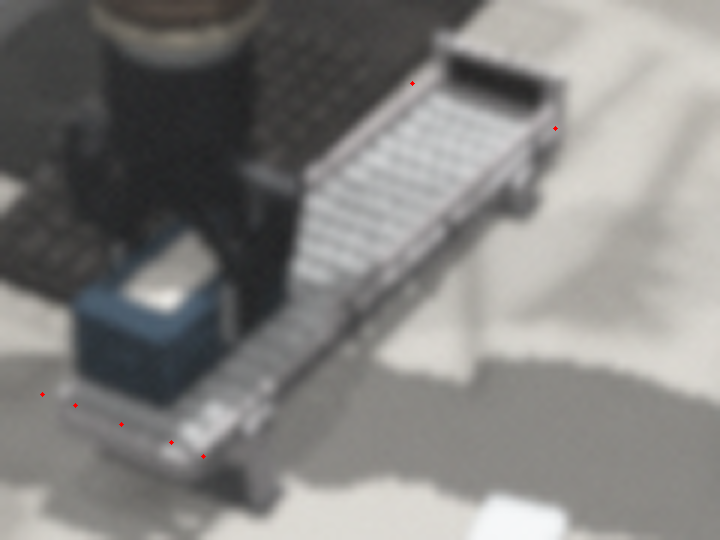

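apply_moves --motion '[[[0,0,0],[0,0.007,0.006],0.05],[[0,0,0],[0,0.007,0.012],0.05],[[0,0,0],[0,0.007,0.016],0.05],[[0,0,0],[0,0.007,0.018],0.05],[[0,0,0],[0,0.007,0.018],0.05]]'

```text
t: 26.75
tool_pos: [0.6318, 0.1233, 0.2578]
tcp_rot: [-3.019, -0.05, 0.0]
ft_force: [-0.2, -0.0, -6.9]
width: 0.059
```

```bash
python3 plan.py .631 .148 .082 1.9 7
```

```text
t 26.75 TCP [0.6318 0.1233 0.2578] F [-0.2407 -0.0275 -6.906 ] w 0.059 turn [-0.     0.002 -0.   ] shift [-0.0007 -0.0031  0.0045]
```

apply_moves --motion '[[[0,0,0],[0,0,0.002],0.05],[[0,0,0],[0,0,0.004],0.05],[[0,0,0],[0,0,0.005],0.05],[[0,0,0],[0,0,0.005],0.05]]'

```text
t: 27.15
tool_pos: [0.632, 0.1238, 0.2536]
tcp_rot: [-3.019, -0.05, -0.002]
ft_force: [-1.2, -1.3, -1.4]
width: 0.0592
```

apply_moves --motion '[[[0,0,0],[0,0,0.001],0.085],[[0,0,0],[0,0,0.001],0.085],[[0,0,0],[0,0,0.001],0.085],[[0,0,0],[0,0,0.001],0.085],[[0,0,0],[0,0,0.001],0.085]]'

```text
t: 27.65
tool_pos: [0.632, 0.1238, 0.2524]
tcp_rot: [-3.019, -0.05, -0.001]
ft_force: [0.6, 0.2, 1.1]
width: 0.0846
```

apply_moves --motion '[[[0,0,0],[0,0,0],0.085],[[0,0,0],[0,0,0],0.085],[[0,0,0],[0,0,0],0.085],[[0,0,0],[0,0,0],0.085],[[0,0,0],[0,0,0],0.085]]'

```text
t: 28.15
tool_pos: [0.6319, 0.1238, 0.2522]
tcp_rot: [-3.019, -0.05, -0.001]
ft_force: [0.5, 1.0, 0.6]
width: 0.085
```

```bash
python3 - <<'E'
from bench import robot
from h import *
S=robot.snapshot("scene");save(S,"s19.png",(170,160,290,250),6)
E
```

```text
(no output)
```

View pics/s19.png

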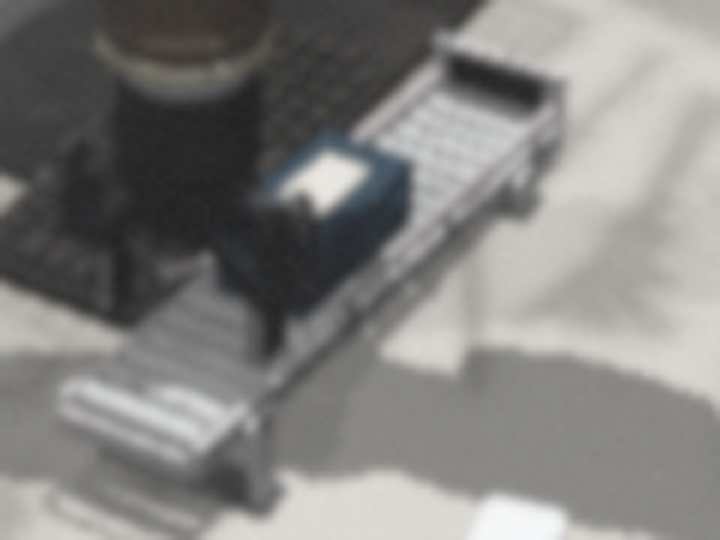

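apply_moves --motion '[[[0,0,0],[0,0,-0.03],0.085],[[0,0,0],[0,0,-0.08],0.085],[[-0.04,0,0],[-0.01,0.03,-0.1],0.085],[[-0.08,0,0],[-0.04,0.07,-0.1],0.085],[[-0.12,0,0],[-0.07,0.11,-0.1],0.085]]'

```text
t: 28.7
tool_pos: [0.5652, -0.0007, 0.3387]
tcp_rot: [-3.14, -0.053, -0.007]
ft_force: [0.1, -1.4, 0.7]
width: 0.0854
```

apply_moves --motion '[[[0,0,0],[-0.03,0.04,0],0.085],[[0,0,0],[-0.04,0.08,0],0.085],[[0,0,0],[-0.04,0.1,0],0.085],[[0,0,0],[-0.04,0.1,0],0.085]]'

```text
t: 29.1
tool_pos: [0.5285, -0.105, 0.3376]
tcp_rot: [-3.141, -0.042, -0.004]
ft_force: [0.1, 0.6, -0.5]
width: 0.0848
```

```bash
python3 meas.py | tail -7; python3 plan.py .436 .1405 .08 11; python3 - <<'E'
from bench import robot
from h import *
S=robot.snapshot("scene");save(S,"s20.png",(170,150,290,240),6)
T=robot.snapshot("top");save(T,"t20.png",(90,110,320,260),3)
E
```

```text
[294.25 240.5 ] 4 [ 0.3987 -0.1611]
S spacers
T tubs
[140.0514 203.7866] 253 ctr [0.5013 0.2362] [0.5011 0.2363] edges [0.0428 0.0394] [ -11. -102.]
[112.9258 240.1172] 256 ctr [0.4093 0.3058] [0.4093 0.3055] edges [0.0392 0.043 ] [ -18. -109.]
S tubs
lane hi/lo [0.6298 0.2064 0.079 ] [ 0.643 -0.192  0.032] 0.39869968594332467
t 29.2 TCP [ 0.5291 -0.101   0.3376] F [ 0.3357 -0.3237  0.6208] w 0.0849 turn [-0.003 -0.003 -0.16 ] shift [-0.0855 -0.2442  0.0851]
```

View pics/s20.png

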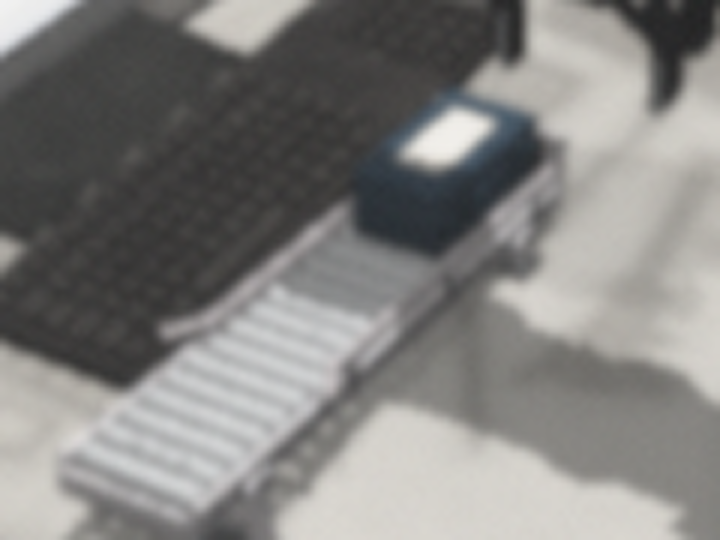

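View pics/t20.png

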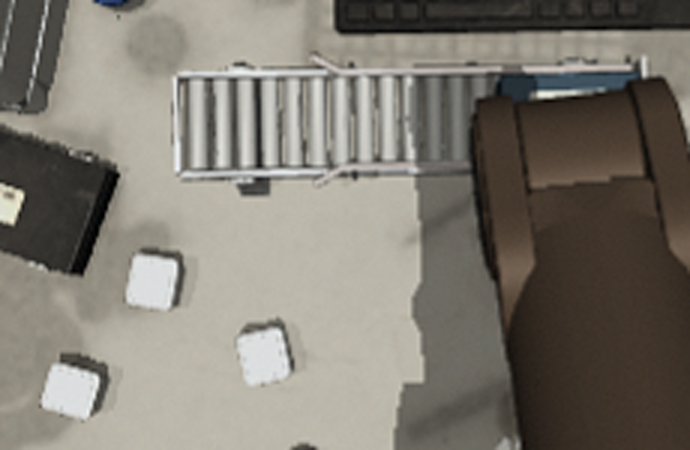

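apply_moves --motion '[[[0,0,-0.04],[-0.017,-0.045,0.01],0.075],[[0,0,-0.08],[-0.034,-0.09,0.02],0.075],[[0,0,-0.12],[-0.051,-0.14,0.04],0.075],[[0,0,-0.16],[-0.068,-0.19,0.06],0.075],[[0,0,-0.16],[-0.083,-0.235,0.08],0.075]]'

```text
t: 29.8
tool_pos: [0.442, 0.1216, 0.2632]
tcp_rot: [-3.123, -0.307, -0.006]
ft_force: [1.2, 1.2, -0.3]
width: 0.0752
```

apply_moves --motion '[[[0,0,0],[-0.002,-0.008,0],0.075],[[0,0,0],[-0.002,-0.008,0],0.075],[[0,0,0],[-0.002,-0.008,0],0.075]]'

```text
t: 30.1
tool_pos: [0.4401, 0.1261, 0.2636]
tcp_rot: [-3.125, -0.303, -0.005]
ft_force: [0.2, -0.1, -0.1]
width: 0.075
```

```bash
python3 plan.py .436 .1405 .012 11
```

```text
t 30.1 TCP [0.4401 0.1261 0.2636] F [ 0.1521 -0.0887 -0.1464] w 0.075 turn [-0.002 -0.003  0.001] shift [-0.0015 -0.0148  0.0786]
```

apply_moves --motion '[[[0,0,0],[-0.0015,-0.0148,0.01],0.075],[[0,0,0],[-0.0015,-0.0148,0.035],0.075],[[0,0,0],[-0.0015,-0.0148,0.06],0.075],[[0,0,0],[-0.0015,-0.0148,0.077],0.075],[[0,0,0],[-0.0015,-0.0148,0.077],0.075]]'

```text
t: 30.6
tool_pos: [0.4358, 0.1389, 0.1851]
tcp_rot: [-3.127, -0.298, -0.0]
ft_force: [0.4, 0.2, -0.2]
width: 0.075
```

apply_moves --motion '[[[0,0,0],[0,0,0],0.03],[[0,0,0],[0,0,0],0.03],[[0,0,0],[0,0,0],0.03],[[0,0,0],[0,0,0],0.03],[[0,0,0],[0,0,0],0.03]]' --grip_force 40

```text
t: 31.1
tool_pos: [0.4362, 0.1404, 0.1875]
tcp_rot: [-3.125, -0.301, -0.008]
ft_force: [0.1, -2.4, 6.8]
width: 0.044
```

```bash
python3 plan.py .436 .1405 .012 11
```

```text
t 31.1 TCP [0.4362 0.1404 0.1875] F [ 0.1089 -2.4094  6.8247] w 0.044 turn [-0.002 -0.005  0.   ] shift [-0.0002 -0.0001  0.0025]
```

apply_moves --motion '[[[0,0,0],[0,0,-0.02],0.03],[[0,0,0],[0,0,-0.06],0.03],[[0,0,0],[0,0,-0.1],0.03],[[0.02,0,0.03],[0.03,0,-0.12],0.03],[[0.04,0,0.06],[0.07,0,-0.13],0.03]]'

```text
t: 31.6
tool_pos: [0.5039, 0.1538, 0.32]
tcp_rot: [-3.092, -0.205, -0.003]
ft_force: [1.4, -0.0, -1.9]
width: 0.044
```

```bash
python3 plan.py .631 .146 .125 1.9 7
```

```text
t 31.6 TCP [0.5039 0.1538 0.32  ] F [ 1.3598 -0.0087 -1.9075] w 0.044 turn [0.079 0.007 0.099] shift [0.122  0.0464 0.0219]
```

apply_moves --motion '[[[0.02,0,0.03],[0.035,0.015,0.0],0.03],[[0.04,0,0.06],[0.07,0.03,0.0],0.03],[[0.06,0.007,0.08],[0.105,0.042,0.005],0.03],[[0.079,0.007,0.099],[0.12,0.0464,0.015],0.03],[[0.079,0.007,0.099],[0.12,0.0464,0.022],0.03]]'

```text
t: 32.1
tool_pos: [0.6308, 0.1227, 0.2922]
tcp_rot: [-3.02, -0.045, 0.001]
ft_force: [-0.7, -0.6, -2.5]
width: 0.0436
```

apply_moves --motion '[[[0,0,0],[0,0,0],0.03],[[0,0,0],[0,0,0],0.03]]'

```text
t: 32.3
tool_pos: [0.6278, 0.1253, 0.2931]
tcp_rot: [-3.02, -0.053, 0.004]
ft_force: [0.3, 0.3, -2.1]
width: 0.0436
```

```bash
python3 plan.py .631 .146 .09 1.9 7; python3 - <<'E'
from bench import robot
from h import *
S=robot.snapshot("scene");save(S,"s21.png",(170,150,290,240),6)
E
```

```text
t 32.3 TCP [0.6278 0.1253 0.2931] F [ 0.2789  0.3102 -2.1018] w 0.0436 turn [0.001 0.005 0.002] shift [0.0032 0.0043 0.0311]
```

View pics/s21.png

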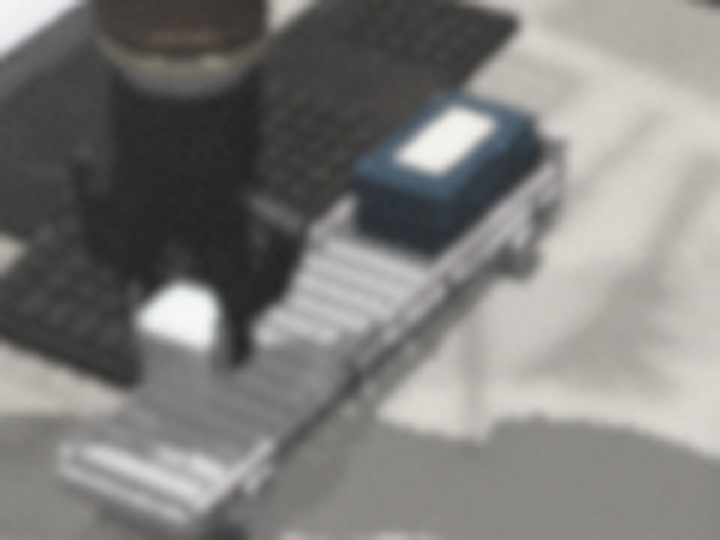

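apply_moves --motion '[[[0,0,0],[0.003,0.004,0.01],0.03],[[0,0,0],[0.003,0.004,0.02],0.03],[[0,0,0],[0.003,0.004,0.028],0.03],[[0,0,0],[0.003,0.004,0.032],0.03],[[0,0,0],[0.003,0.004,0.032],0.03]]'

```text
t: 32.85
tool_pos: [0.6316, 0.1248, 0.2596]
tcp_rot: [-3.02, -0.051, 0.005]
ft_force: [0.2, -0.1, -1.4]
width: 0.0443
```

apply_moves --motion '[[[0,0,0],[0,0,0.001],0.03],[[0,0,0],[0,0,0.002],0.03],[[0,0,0],[0,0,0.003],0.03]]'

```text
t: 33.15
tool_pos: [0.6321, 0.1251, 0.2583]
tcp_rot: [-3.02, -0.051, 0.001]
ft_force: [-4.0, -3.2, 11.9]
width: 0.0441
```

Contact with the rollers; release, wait, and retreat.

apply_moves --motion '[[[0,0,0],[0,0,-0.002],0.075],[[0,0,0],[0,0,-0.002],0.075],[[0,0,0],[0,0,-0.002],0.075],[[0,0,0],[0,0,-0.01],0.075],[[0,0,0],[0,0,-0.03],0.075]]'

```text
t: 33.65
tool_pos: [0.6314, 0.1213, 0.2865]
tcp_rot: [-3.02, -0.051, 0.007]
ft_force: [0.7, -0.5, -0.6]
width: 0.0748
```

apply_moves --motion '[[[-0.03,0,0],[-0.01,0,-0.04],0.075],[[-0.06,0,0],[-0.04,0,-0.07],0.075],[[-0.09,0,0],[-0.08,0,-0.08],0.075],[[-0.12,0,0.1],[-0.12,-0.02,-0.07],0.075],[[-0.12,0,0.2],[-0.13,-0.04,-0.06],0.075]]'

```text
t: 34.15
tool_pos: [0.4975, 0.1497, 0.353]
tcp_rot: [3.129, -0.265, -0.017]
ft_force: [1.2, 1.5, -0.2]
width: 0.0753
```

```bash
python3 meas.py | tail -7; python3 plan.py .5013 .2362 .08 -11; python3 - <<'E'
from bench import robot
from h import *
S=robot.snapshot("scene");save(S,"s22.png",(170,150,290,240),6)
E
```

```text
T tubs
[225.1337 225.9864] 516 ctr [0.4417 0.0226] [0.4402 0.018 ] edges [0.0414 0.126 ] [ -43. -133.]
[176.7829 238.25  ] 152 ctr [0.4073 0.1378] [0.411  0.1424] edges [0.0171 0.0964] [ -64. -154.]
S tubs
[252.2619 234.2063] 630 ctr [0.4699 0.0961] [0.4735 0.0942] edges [0.2298 0.0458] [-150.  117.]
[220.6667 260.0252] 159 ctr [0.499  0.2372] [0.4983 0.2374] edges [0.0475 0.0503] [-93. 158.]
lane hi/lo [0.6298 0.2064 0.079 ] [ 0.643 -0.192  0.032] 0.39869968594332467
t 34.25 TCP [0.4986 0.1524 0.3523] F [ 0.1318  1.0915 -0.8517] w 0.0746 turn [-0.     0.012  0.028] shift [-0.0098 -0.0831  0.0995]
```

View pics/s22.png

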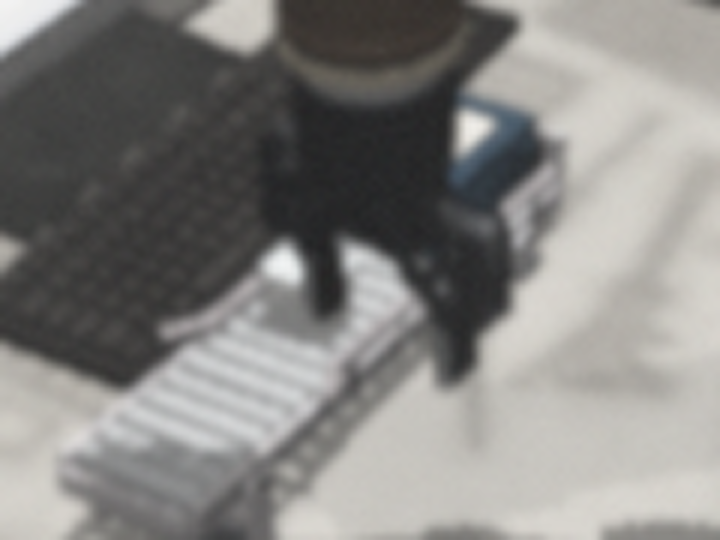

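apply_moves --motion '[[[0,0.01,0.03],[-0.003,-0.03,0.02],0.075],[[0,0.01,0.03],[-0.006,-0.06,0.04],0.075],[[0,0.01,0.03],[-0.01,-0.083,0.06],0.075],[[0,0.01,0.03],[-0.01,-0.083,0.085],0.075],[[0,0.01,0.03],[-0.01,-0.083,0.09],0.075]]'

```text
t: 34.8
tool_pos: [0.5039, 0.2325, 0.2596]
tcp_rot: [3.124, -0.305, -0.007]
ft_force: [-0.3, -0.8, 0.3]
width: 0.0753
```

apply_moves --motion '[[[0,0,0],[0,0,0],0.075],[[0,0,0],[0,0,0],0.075]]'

```text
t: 35.0
tool_pos: [0.5047, 0.2324, 0.2628]
tcp_rot: [-3.126, 0.309, 0.001]
ft_force: [-0.2, -0.5, 0.6]
width: 0.0749
```

```bash
python3 plan.py .5013 .2362 .015 -11; python3 - <<'E'
from bench import robot
from h import *
S=robot.snapshot("scene");save(S,"s23.png",(170,150,290,290),5)
E
```

```text
t 35.0 TCP [0.5047 0.2324 0.2628] F [-0.2012 -0.458   0.5841] w 0.0749 turn [ 0.     0.001 -0.005] shift [-0.0041 -0.0031  0.0748]
```

View pics/s23.png

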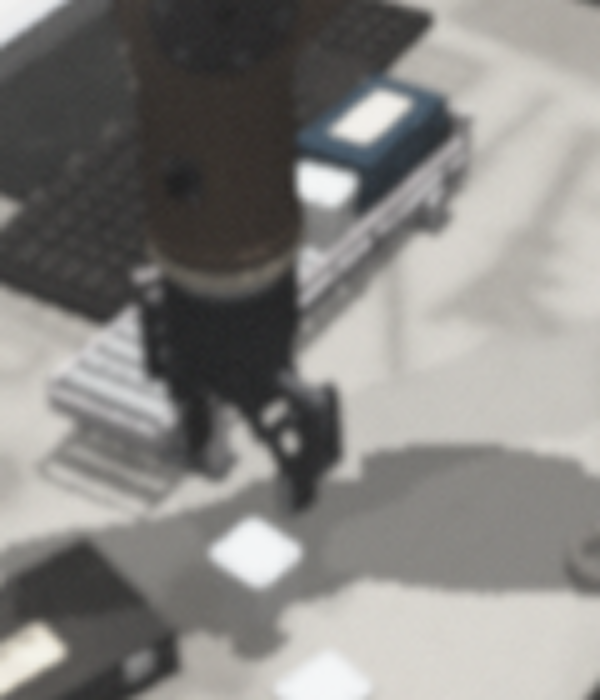

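apply_moves --motion '[[[0,0,0],[-0.004,-0.003,0.01],0.075],[[0,0,0],[-0.004,-0.003,0.035],0.075],[[0,0,0],[-0.004,-0.003,0.06],0.075],[[0,0,0],[-0.004,-0.003,0.074],0.075],[[0,0,0],[-0.004,-0.003,0.074],0.075]]'

```text
t: 35.55
tool_pos: [0.4996, 0.2365, 0.1863]
tcp_rot: [3.125, -0.307, -0.007]
ft_force: [0.1, -0.4, 0.5]
width: 0.0749
```

apply_moves --motion '[[[0,0,0],[0,0,0],0.03],[[0,0,0],[0,0,0],0.03],[[0,0,0],[0,0,0],0.03],[[0,0,0],[0,0,0],0.03],[[0,0,0],[0,0,0],0.03]]'

```text
t: 36.05
tool_pos: [0.5008, 0.2372, 0.1892]
tcp_rot: [-3.126, 0.307, -0.0]
ft_force: [-1.6, -0.6, 8.0]
width: 0.0441
```

apply_moves --motion '[[[0,0,0],[0,0,-0.02],0.03],[[0,0,0],[0,0,-0.06],0.03],[[0,0,0],[0,0,-0.1],0.03],[[0.02,0,-0.03],[0.03,0,-0.12],0.03],[[0.04,0,-0.06],[0.06,0.02,-0.12],0.03]]'

```text
t: 36.55
tool_pos: [0.5565, 0.209, 0.3127]
tcp_rot: [-3.089, 0.2, -0.014]
ft_force: [1.3, 0.7, -1.6]
width: 0.0438
```

```bash
python3 plan.py .631 .146 .125 1.9 7
```

```text
t 36.55 TCP [0.5565 0.209  0.3127] F [ 1.3175  0.7444 -1.65  ] w 0.0438 turn [ 0.076 -0.016 -0.162] shift [0.0847 0.0745 0.013 ]
```

apply_moves --motion '[[[0.02,0,-0.04],[0.025,0.02,0.0],0.03],[[0.04,0,-0.08],[0.05,0.04,0.0],0.03],[[0.06,-0.01,-0.12],[0.07,0.06,0.005],0.03],[[0.076,-0.016,-0.162],[0.083,0.073,0.01],0.03],[[0.076,-0.016,-0.162],[0.083,0.073,0.013],0.03]]'

```text
t: 37.05
tool_pos: [0.6296, 0.1182, 0.2911]
tcp_rot: [-3.027, -0.033, 0.008]
ft_force: [0.5, -0.8, -2.0]
width: 0.0439
```

apply_moves --motion '[[[0,0,0],[0,0,0],0.03],[[0,0,0],[0,0,0],0.03]]'

```text
t: 37.25
tool_pos: [0.6272, 0.1239, 0.2922]
tcp_rot: [-3.025, -0.042, 0.009]
ft_force: [-0.1, -0.3, -2.1]
width: 0.0438
```

```bash
python3 plan.py .632 .146 .09 1.9 7
```

```text
t 37.25 TCP [0.6272 0.1239 0.2922] F [-0.1309 -0.3273 -2.0598] w 0.0438 turn [ 0.005  0.007 -0.006] shift [0.005  0.0027 0.0304]
```

apply_moves --motion '[[[0.005,0,-0.006],[0.0045,0.002,0.01],0.03],[[0.005,0,-0.006],[0.0045,0.002,0.02],0.03],[[0.005,0,-0.006],[0.0045,0.002,0.027],0.03],[[0.005,0,-0.006],[0.0045,0.002,0.031],0.03],[[0.005,0,-0.006],[0.0045,0.002,0.031],0.03]]'

```text
t: 37.75
tool_pos: [0.6319, 0.1247, 0.2604]
tcp_rot: [-3.02, -0.05, 0.009]
ft_force: [-0.1, 0.2, -1.9]
width: 0.0436
```

apply_moves --motion '[[[0,0,0],[0,0,0.001],0.03],[[0,0,0],[0,0,0.002],0.03]]'

```text
t: 37.95
tool_pos: [0.6322, 0.1247, 0.2598]
tcp_rot: [-3.02, -0.049, 0.007]
ft_force: [-6.7, -3.6, 17.1]
width: 0.044
```

apply_moves --motion '[[[0,0,0],[0,0,-0.002],0.075],[[0,0,0],[0,0,-0.002],0.075],[[0,0,0],[0,0,-0.002],0.075],[[0,0,0],[0,0,-0.01],0.075],[[0,0,0],[0,0,-0.03],0.075]]'

```text
t: 38.45
tool_pos: [0.6319, 0.1207, 0.2875]
tcp_rot: [-3.021, -0.05, 0.013]
ft_force: [-0.1, 0.2, -0.5]
width: 0.075
```

apply_moves --motion '[[[-0.03,0,0],[-0.01,0,-0.04],0.075],[[-0.06,0,0.05],[-0.04,0,-0.07],0.075],[[-0.09,0,0.1],[-0.08,0,-0.08],0.075],[[-0.12,0,0.15],[-0.11,0.0,-0.08],0.075],[[-0.12,0,0.2],[-0.13,0,-0.08],0.075]]'

```text
t: 38.95
tool_pos: [0.501, 0.1074, 0.3696]
tcp_rot: [3.13, -0.263, -0.022]
ft_force: [1.1, -0.0, -0.2]
width: 0.0749
```

```bash
python3 meas.py | tail -7; python3 plan.py .4093 .3058 .09 -18; python3 - <<'E'
from bench import robot
from h import *
S=robot.snapshot("scene");save(S,"s24.png",(170,150,290,290),4)
T=robot.snapshot("top");save(T,"t24.png",(80,110,320,260),3)
E
```

```text
S spacers
T tubs
[233.0497 223.2189] 644 ctr [0.4469 0.0029] [ 0.4469 -0.0024] edges [0.0602 0.1118] [ -50. -140.]
[109.8986 241.8333] 138 ctr [0.4024 0.3157] [0.405  0.3132] edges [0.0266 0.0521] [ -57. -146.]
S tubs
[258.2745 232.0098] 306 ctr [0.4664 0.0863] [0.4621 0.076 ] edges [0.2138 0.0323] [-150.  117.]
lane hi/lo [0.6298 0.2064 0.079 ] [ 0.643 -0.192  0.032] 0.39869968594332467
t 39.05 TCP [0.5008 0.1074 0.3693] F [ 0.5516  0.1219 -0.3769] w 0.0749 turn [0.003 0.015 0.148] shift [-0.1215 -0.1808  0.1078]
```

View pics/s24.png

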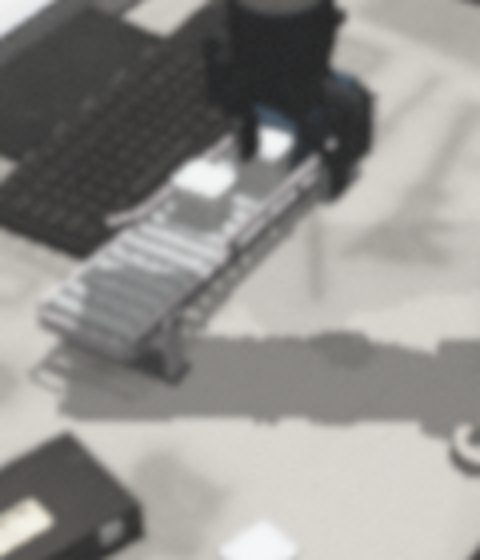

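View pics/t24.png

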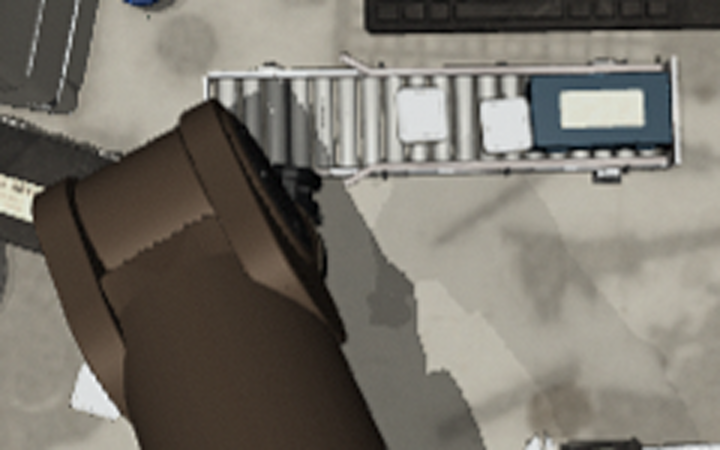

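apply_moves --motion '[[[0,0.01,0.03],[-0.024,-0.036,0.01],0.075],[[0,0.015,0.06],[-0.048,-0.072,0.03],0.075],[[0,0.015,0.09],[-0.072,-0.108,0.05],0.075],[[0,0.015,0.12],[-0.096,-0.144,0.07],0.075],[[0,0.015,0.148],[-0.118,-0.177,0.09],0.075]]'

```text
t: 39.65
tool_pos: [0.4149, 0.3033, 0.2793]
tcp_rot: [3.102, -0.494, 0.0]
ft_force: [1.5, 0.5, 0.3]
width: 0.0752
```

apply_moves --motion '[[[0,0,0],[0,0,0],0.075],[[0,0,0],[0,0,0],0.075]]'

```text
t: 39.85
tool_pos: [0.4149, 0.3025, 0.2794]
tcp_rot: [3.101, -0.487, -0.002]
ft_force: [0.5, -1.4, -0.4]
width: 0.0751
```

```bash
python3 plan.py .4093 .3058 .016 -18; python3 - <<'E'
from bench import robot
from h import *
S=robot.snapshot("scene")
c,s=np.cos(np.radians(-18)),np.sin(np.radians(-18))
P=[(.4093+c*a-s*b,.3058+s*a+c*b,z) for a in(-.02,.02) for b in (-.022,.022) for z in (.042,)]
save(S,"s25.png",(190,230,290,330),6,proj(S,P))
E
```

```text
t 39.85 TCP [0.4149 0.3025 0.2794] F [ 0.5148 -1.3651 -0.3688] w 0.0751 turn [0.003 0.001 0.003] shift [-0.0063 -0.0017  0.0904]
```

View pics/s25.png

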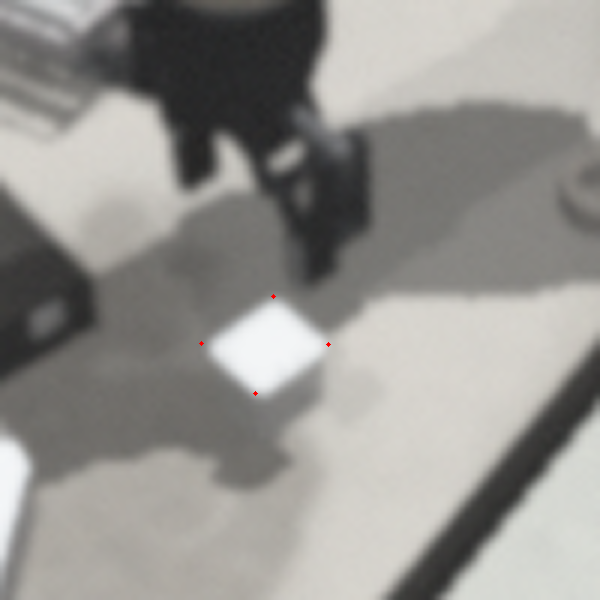

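Tub's white top (265,345 in the crop) matches the predicted corners. Descend and grip.

apply_moves --motion '[[[0,0,0],[-0.006,-0.0015,0.02],0.075],[[0,0,0],[-0.006,-0.0015,0.045],0.075],[[0,0,0],[-0.006,-0.0015,0.07],0.075],[[0,0,0],[-0.006,-0.0015,0.089],0.075],[[0,0,0],[-0.006,-0.0015,0.089],0.075]]'

```text
t: 40.4
tool_pos: [0.4104, 0.3024, 0.1894]
tcp_rot: [3.097, -0.495, -0.003]
ft_force: [-0.3, -0.3, -0.1]
width: 0.0751
```

apply_moves --motion '[[[0,0,0],[0,0,0],0.03],[[0,0,0],[0,0,0],0.03],[[0,0,0],[0,0,0],0.03],[[0,0,0],[0,0,0],0.03],[[0,0,0],[0,0,0],0.03]]'

```text
t: 40.9
tool_pos: [0.4102, 0.3045, 0.1924]
tcp_rot: [3.102, -0.493, 0.003]
ft_force: [0.4, -1.8, 6.5]
width: 0.0397
```

apply_moves --motion '[[[0,0,0],[0,0,-0.02],0.03],[[0,0,0],[0,0,-0.06],0.03],[[0,0,0],[0,0,-0.1],0.03],[[0.02,0,-0.05],[0.03,0.02,-0.12],0.03],[[0.04,0,-0.1],[0.06,0.05,-0.12],0.03]]'

```text
t: 41.4
tool_pos: [0.4521, 0.2405, 0.3154]
tcp_rot: [-3.081, 0.322, -0.019]
ft_force: [0.7, -0.5, -3.4]
width: 0.0399
```

```bash
python3 plan.py .631 .146 .13 1.9 7
```

```text
t 41.4 TCP [0.4521 0.2405 0.3154] F [ 0.6767 -0.5155 -3.3914] w 0.0399 turn [ 0.079 -0.024 -0.24 ] shift [0.1988 0.0766 0.0119]
```

apply_moves --motion '[[[0.015,0,-0.05],[0.04,0.015,0.0],0.03],[[0.03,-0.005,-0.1],[0.085,0.033,0.0],0.03],[[0.045,-0.01,-0.15],[0.13,0.05,0.0],0.03],[[0.06,-0.02,-0.2],[0.17,0.066,0.005],0.03],[[0.079,-0.024,-0.24],[0.195,0.076,0.011],0.03]]'

```text
t: 41.9
tool_pos: [0.6283, 0.1195, 0.2981]
tcp_rot: [-3.024, -0.037, 0.004]
ft_force: [0.4, 0.2, -2.0]
width: 0.0398
```

apply_moves --motion '[[[0,0,0],[0,0,0],0.03],[[0,0,0],[0,0,0],0.03]]'

```text
t: 42.1
tool_pos: [0.6255, 0.1224, 0.2975]
tcp_rot: [-3.024, -0.037, 0.009]
ft_force: [-0.8, 0.5, -2.6]
width: 0.0397
```

```bash
python3 plan.py .632 .146 .0945 1.9 7; python3 - <<'E'
from bench import robot
from h import *
S=robot.snapshot("scene");save(S,"s26.png",(170,150,290,240),6)
E
```

```text
t 42.1 TCP [0.6255 0.1224 0.2975] F [-0.8322  0.4818 -2.6093] w 0.0397 turn [ 0.005  0.007 -0.009] shift [0.0066 0.0013 0.0313]
```

View pics/s26.png

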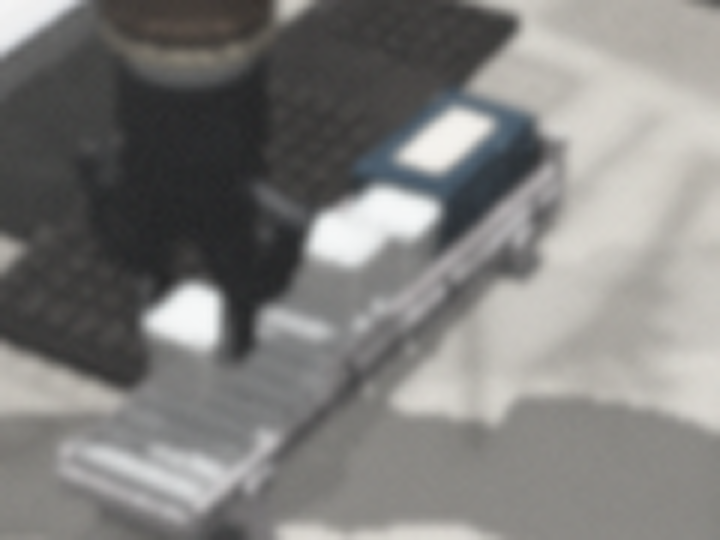

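apply_moves --motion '[[[0.005,0,-0.009],[0.006,0.001,0.01],0.03],[[0.005,0,-0.009],[0.006,0.001,0.02],0.03],[[0.005,0,-0.009],[0.006,0.001,0.028],0.03],[[0.005,0,-0.009],[0.006,0.001,0.032],0.03],[[0.005,0,-0.009],[0.006,0.001,0.032],0.03]]'

```text
t: 42.65
tool_pos: [0.6309, 0.1263, 0.2647]
tcp_rot: [-3.019, -0.054, 0.009]
ft_force: [-0.6, -0.6, -0.9]
width: 0.0396
```

apply_moves --motion '[[[0,0,0],[0,0,0.001],0.03],[[0,0,0],[0,0,0.002],0.03]]'

```text
t: 42.85
tool_pos: [0.6315, 0.1263, 0.2641]
tcp_rot: [-3.019, -0.053, 0.006]
ft_force: [-0.7, -0.2, -1.5]
width: 0.0397
```

apply_moves --motion '[[[0,0,0],[0,0,0.001],0.03],[[0,0,0],[0,0,0.002],0.03]]'

```text
t: 43.05
tool_pos: [0.6315, 0.1267, 0.2634]
tcp_rot: [-3.019, -0.053, 0.005]
ft_force: [-8.2, -3.4, 19.0]
width: 0.0396
```

apply_moves --motion '[[[0,0,0],[0,0,-0.002],0.075],[[0,0,0],[0,0,-0.002],0.075],[[0,0,0],[0,0,-0.002],0.075],[[0,0,0],[0,0,-0.01],0.075],[[0,0,0],[0,0,-0.03],0.075]]'

```text
t: 43.55
tool_pos: [0.631, 0.1226, 0.2905]
tcp_rot: [-3.019, -0.053, 0.012]
ft_force: [-0.5, -0.2, 0.4]
width: 0.0749
```

apply_moves --motion '[[[-0.03,0,0],[-0.01,0,-0.05],0.075],[[-0.06,0,0.05],[-0.04,-0.02,-0.08],0.075],[[-0.09,0,0.1],[-0.08,-0.04,-0.1],0.075],[[-0.12,0,0.15],[-0.12,-0.06,-0.1],0.075],[[-0.12,0,0.2],[-0.16,-0.08,-0.1],0.075]]'

```text
t: 44.05
tool_pos: [0.4679, 0.1854, 0.4024]
tcp_rot: [-3.129, 0.26, 0.019]
ft_force: [-0.1, 0.8, -0.1]
width: 0.0746
```

apply_moves --motion '[[[0,0,0],[-0.03,-0.03,0],0.075],[[0,0,0],[-0.06,-0.06,0],0.075],[[0,0,0],[-0.06,-0.09,0],0.075],[[0,0,0],[-0.06,-0.09,0],0.075],[[0,0,0],[-0.06,-0.09,0],0.075]]'

```text
t: 44.55
tool_pos: [0.425, 0.2832, 0.4021]
tcp_rot: [-3.13, 0.255, 0.023]
ft_force: [0.3, -0.7, -0.5]
width: 0.0748
```

apply_moves --motion '[[[0,0,0],[0,0,0],0.075],[[0,0,0],[0,0,0],0.075],[[0,0,0],[0,0,0],0.075],[[0,0,0],[0,0,0],0.075],[[0,0,0],[0,0,0],0.075]]'

```text
t: 45.05
tool_pos: [0.4252, 0.2827, 0.4018]
tcp_rot: [-3.13, 0.258, 0.023]
ft_force: [-0.0, -0.5, 0.2]
width: 0.0753
```

```bash
python3 - <<'E'
from bench import robot
from h import *
S=robot.snapshot("scene");save(S,"s27.png",(170,150,290,240),6)
T=robot.snapshot("top");save(T,"t27.png",(130,110,330,260),4)
print(robot.get_state())
E
```

```text
{'t': 45.15, 'qpos': array([-0.1913,  0.3269, -0.6328,  1.8079,  0.2027,  1.0838, -1.0603]), 'dq': array([-0.0032,  0.0009, -0.0016, -0.0015,  0.0018,  0.0005, -0.0013]), 'effort': array([  0.0934, -51.1242,  -6.0235, -29.9792,  -0.0523,   0.0484,
         0.0019]), 'tool_pos': array([0.4251, 0.2828, 0.4018]), 'tcp_rot': array([-3.1295,  0.2579,  0.023 ]), 'ft_force': array([ 0.9351, -0.634 ,  0.7536]), 'moment': array([-0.0737, -0.0064, -0.0362]), 'width': 0.07527138519372276}
```

View pics/s27.png

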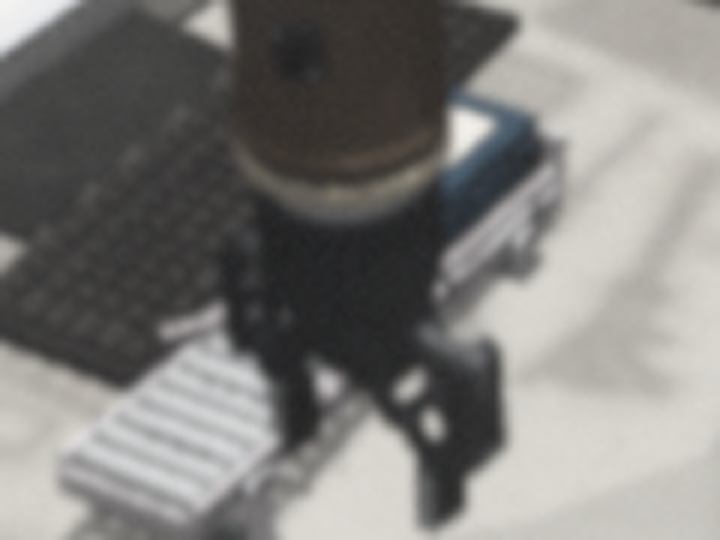

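View pics/t27.png

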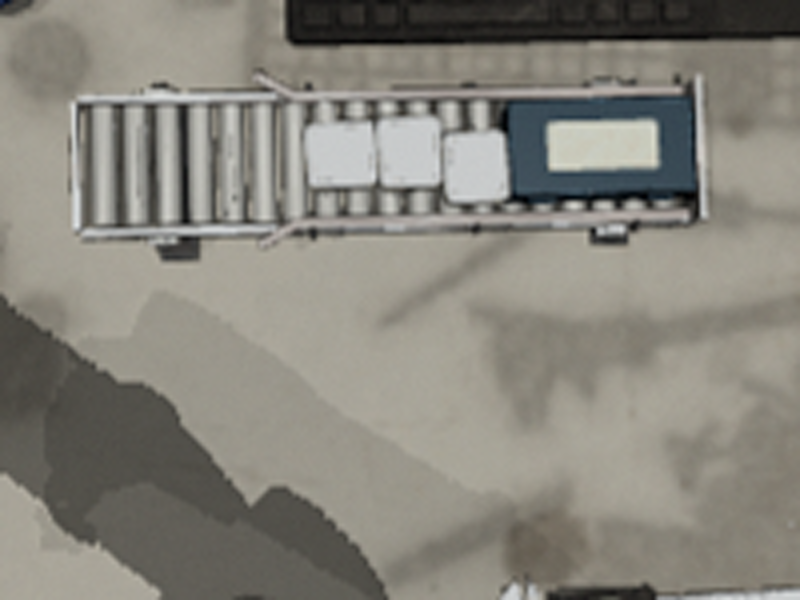

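```bash
python3 - <<'E'
from bench import robot
from h import *
T=robot.snapshot("top")
st=np.array([.6425,-.1735,.032]);ld=np.array([.631,.149,.072])
y=(ld-st)/np.linalg.norm(ld-st);x=np.cross(y,[0,0,1]);x/=np.linalg.norm(x);z=np.cross(x,y)
for n,px,h in [("tub a",(341,155),.042),("tub b",(410,152),.042),("tub c",(475,168),.042),("case",(603,147),.046)]:
    o,d=ray(T,np.array(px)/4+[130,110]-.5)
    s=((st-o)@z+h)/(d@z);P=o+s*d;print(n,(P-st)@x,(P-st)@y,P-z*h/2)
E
```

```text
tub a -0.0019310819676987075 0.21810112080394017 [0.6329 0.0402 0.0797]
tub b -0.00145571039251151 0.17535867321526016 [ 0.6349 -0.0022  0.0744]
tub c -0.012819862703325312 0.13531330654265994 [ 0.625  -0.0423  0.0695]
case -0.002911736898494934 0.05439188459598351 [ 0.6378 -0.1225  0.0615]
```

```bash
python3 -c "
from bench import robot
print(robot.close_job())"
```

```text
the job is handed in; nothing more can be done
None
```

I handed the job in at about 45 s. All three spacers in this scene went into pockets 1 to 3. The lid was then pressed shut, and the case and the three tubs were set on the loading end and ran down into one queue against the stop. I never went near the micrometer, and I did not re-measure it at the end.

**Queue, from the last top picture:**

| Item | Off lane middle | Up from stop |
|---|---|---|
| Case | 3 mm | 54 mm |
| First tub | 13 mm | 135 mm |
| Second tub | 1 mm | 175 mm |
| Third tub | 2 mm | 218 mm |

Neighbours look in contact. These positions are good to a few millimetres, and all lie within the limits.

**Less certain:**
- **Spacers and lid:** I saw all three spacers upright in their pockets before closing, and the shut lid lay flat in the pictures. I could not look inside afterwards. I had no reading of the lid angle.
- **Press force:** I pressed the lid with about 57 N at the fingertips, well above the 5 to 10 N needed.
- **Case moved:** closing the lid slid the case about 5 mm, so I measured it again before gripping it.
- **Last scene picture:** the arm blocked the tubs in the scene camera, so the queue check rests on the top camera alone.

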